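# Set up the drying rack and lean the washed panels

## Task

Take the tin off the drying rack and stand it upright on the desk well clear of the rack; lower the foot plate over the rack's two pins until it lies flush, then stand every panel from the wooden carrier on it, side by side and same end up, square to the rail and leaning back on it at about 20 degrees from upright (lower edge on the scribed line). When all the panels are leaning, switch the blower on by throwing its lever fully over; let no panel fall over and leave the other things on the desk alone.

Things in the scene. Friction and masses are not known exactly. Their poses are not given: they have to be found in the camera images.
- drying_rack: Fixed drying rack. Grey base 94 (x) x 336 (y) x 12 mm; origin at the centre of its underside, on the desk; +x away from the robot, y along its length. It has two pins for the foot plate at x=+18, y=+110 and -110 mm, and on the robot's side a rail along y at x=-36, on end posts of 12 mm at y=+160 and -160. Panels stand on the fitted plate and lean towards the robot (top towards -x) on the rail.
- rack_pin_l (a point): Tip of the upright locating pin at the rack's +y end: 10 mm diameter, 19 mm above the base (31 mm above the desk), its top 5 mm tapered.
- rack_pin_r (a point): Tip of the same pin at the rack's -y end.
- foot_plate: Loose aluminium plate, 60 (x) x 290 (y) x 8 mm, 0.3 kg, flat on the desk, +x side away from the robot; origin at the centre of its underside. Fitted, its origin and axes are those of the rack, 12 mm up. A dark line is scribed along it at x=-8.8 mm: a panel on the rail whose lower edge on the rail's side stands on the line leans 20 degrees; each mm towards +x adds 0.8 degree.
- plate_hole_l (a point): Centre of the plate's +y hole at the underside. Through holes of 12.5 mm at x=+18, y=+110 and -110 mm of the plate fit the rack's pins.
- plate_grip (a point): Point in the black upright pull block on the plate, 9 mm below its top. The block is 28 (x) x 14 (y) mm, centred at x=+8, y=0 of the plate, its top 43 mm above the plate's underside; pinch its 14 mm.
- carrier: Fixed wooden carrier block, 160 (x) x 64 (y) x 29 mm, origin at the centre of its underside. Four slots across it (along y), 7 mm wide, 23 mm deep (slot floor 6 mm above the desk), at x=-54, -18, +18, +54 mm; panels stand upright in some or all of them.
- blower_lever (a joint): Switch lever on top of the blower, hinged about the blower's y axis: 0 = off, leaning 29 degrees towards -x (about towards the robot); +1.0 rad = on, leaning 29 degrees the other way. It stays where it is left and moves with about 1 to 2 N at its ball.
- blower_lever_tip (a point): Centre of the 26 mm black ball at the lever's end, 60 mm from the lever's pivot; about 153 mm above the desk at 0 and at 1.0. At 0 it lies 29 mm on the -x side of the pivot.
- blower: Fixed grey cold-air blower, 100 (x) x 85 (y) x 78 mm with a round grille, left of the rack; the lever's block (70 x 50 x 25 mm) is on its top, the lever's pivot 100 mm above the desk over the blower's origin (centre of its underside).
- flux_tin: Round tin with a blue band, 58 mm diameter, 62 mm high, 0.18 kg, origin at the centre of its underside; it stands on the rack's base at the start, in the way of the foot plate. Grip it round its sides. The desk is clear for it between the rack, the plate, the carrier and the blower; right of the carrier (world y under -0.38 m) stands a fixed vice 140 mm high with small things round it.
- marker: Marker pen 118 mm long on the desk; a bystander.
- tape_measure: Red tape measure 32 x 76 x 63 mm; a bystander.
- lcd_module: Small display board 62 x 36 x 13 mm; a bystander.
- dsub: Small connector with grey hood 47 x 32 x 15 mm; a bystander.
- panel_0: Aluminium instrument front panel, 5 (x) x 40 (y) x 110 (z) mm, 60 g; origin at the centre of its lower edge face, z up along its length. It stands upright in a carrier slot at the start, lower 23 mm in the slot, with a few degrees of play; may be absent. Grip it by its long edges (40 mm, along y) near the top.
- panel_0_top (a point): Centre of that panel's top edge, 110 mm above its origin along its z.
- panel_1: Aluminium instrument front panel, 5 (x) x 40 (y) x 110 (z) mm, 60 g; origin at the centre of its lower edge face, z up along its length. It stands upright in a carrier slot at the start, lower 23 mm in the slot, with a few degrees of play; may be absent. Grip it by its long edges (40 mm, along y) near the top.
- panel_1_top (a point): Centre of that panel's top edge, 110 mm above its origin along its z.
- panel_2: Aluminium instrument front panel, 5 (x) x 40 (y) x 110 (z) mm, 60 g; origin at the centre of its lower edge face, z up along its length. It stands upright in a carrier slot at the start, lower 23 mm in the slot, with a few degrees of play; may be absent. Grip it by its long edges (40 mm, along y) near the top.
- panel_2_top (a point): Centre of that panel's top edge, 110 mm above its origin along its z.
- panel_3: Aluminium instrument front panel, 5 (x) x 40 (y) x 110 (z) mm, 60 g; origin at the centre of its lower edge face, z up along its length. It stands upright in a carrier slot at the start, lower 23 mm in the slot, with a few degrees of play; may be absent. Grip it by its long edges (40 mm, along y) near the top.
- panel_3_top (a point): Centre of that panel's top edge, 110 mm above its origin along its z.
- rack_rail (a point): Middle of the rail, on its axis, 80 mm above the desk and 60 mm above the top of the fitted foot plate. The rail is a level steel rod of 10 mm diameter, 320 mm long, along the rack's y.
Things that resemble listed ones, but are neither listed nor needed, are in the scene too. There is more than one size of the flux_tin; the one meant has the size given above.

How it is judged:
On the way, in this order (a step that is already met when the one before it is completed fails the run):
1. The foot plate lies flush on the rack's base, over both pins (x of foot_plate in the frame of drying_rack between -0.0035 and 0.0035 m and y of foot_plate in the frame of drying_rack between -0.0035 and 0.0035 m and z of foot_plate in the frame of drying_rack below 0.014 m and horizontal distance between plate_hole_l and rack_pin_l below 0.004 m and angle between the z axis of foot_plate and the z axis of drying_rack, either way round below 0.02 rad), for 0.2 s.
2. Every panel stands on the foot plate and leans on the rail (all of step 1 and angle between panel_0's own z axis and vertical between 0.244 and 0.454 rad and x of panel_0 in the frame of foot_plate between -0.026 and 0.008 m and y of panel_0 in the frame of foot_plate between -0.125 and 0.125 m and z of panel_0 in the frame of foot_plate between 0.004 and 0.014 m and x of panel_0_top in the frame of drying_rack between -0.075 and -0.028 m and angle between the y axis of each of panel_0, panel_1, panel_2, panel_3 and the y axis of drying_rack, either way round below 0.21 rad and linear speed of each of panel_0, panel_1, panel_2, panel_3 below 0.02 m/s and angle between panel_1's own z axis and vertical between 0.244 and 0.454 rad and x of panel_1 in the frame of foot_plate between -0.026 and 0.008 m and y of panel_1 in the frame of foot_plate between -0.125 and 0.125 m and z of panel_1 in the frame of foot_plate between 0.004 and 0.014 m and x of panel_1_top in the frame of drying_rack between -0.075 and -0.028 m and angle between panel_2's own z axis and vertical between 0.244 and 0.454 rad and x of panel_2 in the frame of foot_plate between -0.026 and 0.008 m and y of panel_2 in the frame of foot_plate between -0.125 and 0.125 m and z of panel_2 in the frame of foot_plate between 0.004 and 0.014 m and x of panel_2_top in the frame of drying_rack between -0.075 and -0.028 m and angle between panel_3's own z axis and vertical between 0.244 and 0.454 rad and x of panel_3 in the frame of foot_plate between -0.026 and 0.008 m and y of panel_3 in the frame of foot_plate between -0.125 and 0.125 m and z of panel_3 in the frame of foot_plate between 0.004 and 0.014 m and x of panel_3_top in the frame of drying_rack between -0.075 and -0.028 m), for 0.3 s.
3. The blower's lever is thrown fully over (value of joint blower_lever above 0.9 rad), for 0.2 s.
At the end, for the whole second after the job is handed in: Plate flush over both pins (gap under 2 mm). Every panel stands on it leaning 14 to 26 degrees on the rail, square within 12 degrees, at rest. Tin upright on the desk, centre 80 mm or more before or behind, or 200 mm left or right of, the rack's centre. Lever beyond 0.9 rad (all of step 2 and (x of flux_tin in the frame of drying_rack below -0.08 m or x of flux_tin in the frame of drying_rack above 0.08 m or y of flux_tin in the frame of drying_rack below -0.2 m or y of flux_tin in the frame of drying_rack above 0.2 m) and height (world z) of flux_tin between -0.004 and 0.004 m and angle between flux_tin's own z axis and vertical below 0.1 rad and linear speed of flux_tin below 0.02 m/s and value of joint blower_lever above 0.9 rad); the robot touches nothing.
It fails at once if a panel falls over (angle between any of panel_0, panel_1, panel_2, panel_3's own z axis and vertical above 1 rad).
It fails at once if a panel drops to the floor or the tin or the plate does (height (world z) of any of panel_0, panel_1, panel_2, panel_3, flux_tin, foot_plate below -0.1 m).
It fails at once if a bystander is moved by more than 30 mm (distance of any of marker, tape_measure, lcd_module, dsub from where it was at the start of the episode above 0.03 m).
Of panel_0, panel_1, panel_2, panel_3 only 3 to 4 are there at a start; the rules pass over those that are not, and their reading is None.
At some moment in a run one of flux_tin, foot_plate may be knocked a few centimetres aside while the robot is not near it.
It also fails if it takes over 200 s, if anything falls off the work surface, if the arm or the gripper's body presses on something with over 40 N, if the wrist force passes 120 N, or if a joint passes its speed limit or range.

## Robot

A 6-joint arm with a two-finger parallel gripper is mounted at the origin on a cart in front of the work surface, level with it; the furniture and walls round the work are solid. World frame = base frame: x ahead of the robot, y to its left, z up, the work surface at z = 0. Lengths are in m, angles in rad, forces in N, time in s.
With the tool pointing down it reaches from about 0.375 to 0.9 m from the base axis. Payload 3.1 kg.
Tool frame: the origin (TCP) lies between the finger pads; the fingertips stand 8 mm ahead of it and the grasp point (between the pads) lies 11 mm behind it; z points along the fingers, y is the line along which they close (so a half turn about z gives the same grasp; the last joint's range is limited). The gripper opens to 85 mm and grips with 20 to 120 N. Pads are 22 mm wide; open, the fingers measure 114 mm over their backs; the gripper's body (76 mm by 85 mm) begins 54 mm behind the grasp point. The pads swing forward as they close: fully open they stand 13 mm farther back than shut.
Start: joints at [-1.47, 0.527, 1.433, -0, 1.181, -0.178], TCP at [0.172, -0.601, 0.239] pointing down, gripper open.
Joint ranges: [-3.08, 3.08], [-0.75, 2.2], [0.22, 2.44], [-1.43, 4.57], [0, 2.65], [-2.85, 2.85]. Speed limits (rad/s): [2.79, 2.79, 3.14, 3.14, 3.14, 3.14].

## Interface

Orientations are given as a unit quaternion [x, y, z, w].
In Python, from station import readout, cams, sign_off gives the robot as it stands.
- The arm moves only by the tool send_rows, never from a script. Its argument "commands" is text: rows parted by semicolons, each of 5 numbers parted by spaces: the finger opening in mm, from 0 to 85.4, then the shift along the tool's x, y, z each as a share of 0.02 m, from -1 to 1, then the turn about the tool's z as a share of 4 degrees, from -1 to 1. In form: grip dx dy dz spin; .... A call has 1 to 20 rows; each row shifts and turns the commanded pose from where the row before left it, along the tool's axes as they then stand; what a row does not reach is not made up. A row lasts 1/12 s, in which the tool goes at most 41.7 mm and 7.16 degrees, less where a joint would pass 70% of its speed; a pose out of reach is approached as far as the arm can. A call with a number of a shift or a turn outside -1 to 1 is refused whole. A call with a gripper value outside its range is refused whole. The fingers move at their own pace and stop on an object; "grip_force" is the grip in N (left out, the last holds). Time passes only in rows, so rows that do not move let the fingers close. It gives the time, the measured TCP pose, the force, the opening and the grip force at its end, in the units of the state.
- readout.sense(): the state, without advancing time (a new reading comes with each control period).
- cams.snapshot(name): name is "scene" or "top" or "wrist"; returns a dict with "pixels" (420x560x3 uint8, red, green, blue), "intrinsics" (3x3 intrinsics, pixels), "eye" and "rotation" of the camera in the world. Camera axes: x right, y down, z forward; pixel columns grow to the right and rows downward; lengths in m; the calibration is good to about 2 mm. A picture is of the moment at which its call begins. There is no depth.
- sign_off(): hands the job in; it is judged then, once.
The state is a dict: "t": time; "q": joint angles; "qd": joint speeds; "tau": joint torques, N m; "tcp_pos": TCP position; "tool_rot": TCP orientation; "force": force on the tool from outside, world axes, zero at the start; "ft_torque": the same for the moment, N m; "finger_gap": opening from 0.0 (shut) to 1.0 (fully open); "gripper_force": force on a finger pad.
Only numpy, scipy, OpenCV 4.12 (cv2) and the standard library are available. Lean on these libraries where they do the work, as an engineer would, in place of code of your own. Each camera call takes 0.05 s, during which the arm holds its last target. There are 200 camera calls.

## Working session

There is one attempt and no reset: what is moved stays moved. The work goes in short steps, Python scripts to look and compute and a tool call to move; the robot and the scene stay as the last step left them, time stands still between calls to the robot, and variables do not carry over. Pictures are saved under pics/ and viewed, at most 14 in all, crops included, and the job is handed in when it is done.

Besides the shell and the picture viewer there is one more tool, called after "Call:" by a JSON object that holds its "op" and its "data". send_rows: Moves the arm, as the interface text tells. Its arguments: {"type":"object","properties":{"commands":{"type":"string"},"grip_force":{"type":"number"}},"required":["commands"]}

```bash
mkdir -p pics; ls; cat > h.py <<'E'
import numpy as np, cv2, sys
from station import readout, cams, sign_off
def snap(name, fn=None, crop=None, scale=1):
    s=cams.snapshot(name); im=s["pixels"][:,:,::-1]
    np.savez("pics/last_%s.npz"%name, **s)
    if fn:
        if crop: x0,y0,x1,y1=crop; im=im[y0:y1,x0:x1]
        if scale!=1: im=cv2.resize(im,None,fx=scale,fy=scale,interpolation=cv2.INTER_CUBIC)
        cv2.imwrite("pics/"+fn,im)
    return s
def last(name): return np.load("pics/last_%s.npz"%name)
def ray(s,u,v):
    d=s["rotation"]@np.linalg.inv(s["intrinsics"])@np.array([u,v,1.]); return s["eye"],d
def atz(s,u,v,z):
    e,d=ray(s,u,v); return e+d*(z-e[2])/d[2]
def proj(s,p):
    c=s["intrinsics"]@(s["rotation"].T@(np.asarray(p,float)-s["eye"])); return c[:2]/c[2]
E
python3 - <<'E'
from h import *
for n in("scene","top"):
    s=snap(n,n+"0.png",None,1.42); print(n,s["eye"],s["rotation"].round(3).tolist(),s["intrinsics"].tolist())
r=readout.sense(); print(r)
E
```

```text
pics
scene [ 0.63887132 -0.69054802  0.88253196] [0.931, 0.073, -0.029, -0.356] [[381.7308898429682, 0.0, 278.90410891602454], [0.0, 381.7308898429682, 216.2814291536302], [0.0, 0.0, 1.0]]
top [ 0.28823216 -0.00888333  1.79173133] [-0.696, 0.714, -0.047, 0.054] [[518.9446691181644, 0.0, 272.6728499824481], [0.0, 518.9446691181644, 213.31144632079935], [0.0, 0.0, 1.0]]
{'t': 0.1, 'q': array([-1.47049703e+00,  5.28386526e-01,  1.43374874e+00,  3.52342426e-05,
        1.18138749e+00, -1.78515839e-01]), 'qd': array([-0.00129402, -0.00177894, -0.00342104,  0.0008797 ,  0.00094291,
       -0.00031545]), 'tau': array([-4.56918688e-04, -4.43306673e+01, -1.78585625e+01, -1.52722600e-04,
        3.89353590e-03,  1.16652629e-05]), 'tcp_pos': array([ 0.17197651, -0.60024028,  0.23843135]), 'tool_rot': array([ 9.90298962e-01,  1.38949751e-01,  5.40110847e-05, -9.63674983e-04]), 'force': array([ 1.1377507 , -0.36529081,  0.06424524]), 'ft_torque': array([-0.00464262,  0.01471532,  0.02089268]), 'gripper_force': 0.0, 'finger_gap': 1.0000261944753568}
```

```bash
sed -i 's/^import numpy.*/&\nfrom scipy.spatial.transform import Rotation as R/; s/s\["rotation"\]@/R.from_quat(s["rotation"]).as_matrix()@/; s/s\["rotation"\].T@/R.from_quat(s["rotation"]).as_matrix().T@/' h.py; cat h.py | tail -10
```

```text
if scale!=1: im=cv2.resize(im,None,fx=scale,fy=scale,interpolation=cv2.INTER_CUBIC)
        cv2.imwrite("pics/"+fn,im)
    return s
def last(name): return np.load("pics/last_%s.npz"%name)
def ray(s,u,v):
    d=R.from_quat(s["rotation"]).as_matrix()@np.linalg.inv(s["intrinsics"])@np.array([u,v,1.]); return s["eye"],d
def atz(s,u,v,z):
    e,d=ray(s,u,v); return e+d*(z-e[2])/d[2]
def proj(s,p):
    c=s["intrinsics"]@(R.from_quat(s["rotation"]).as_matrix().T@(np.asarray(p,float)-s["eye"])); return c[:2]/c[2]
```

View pics/scene0.png

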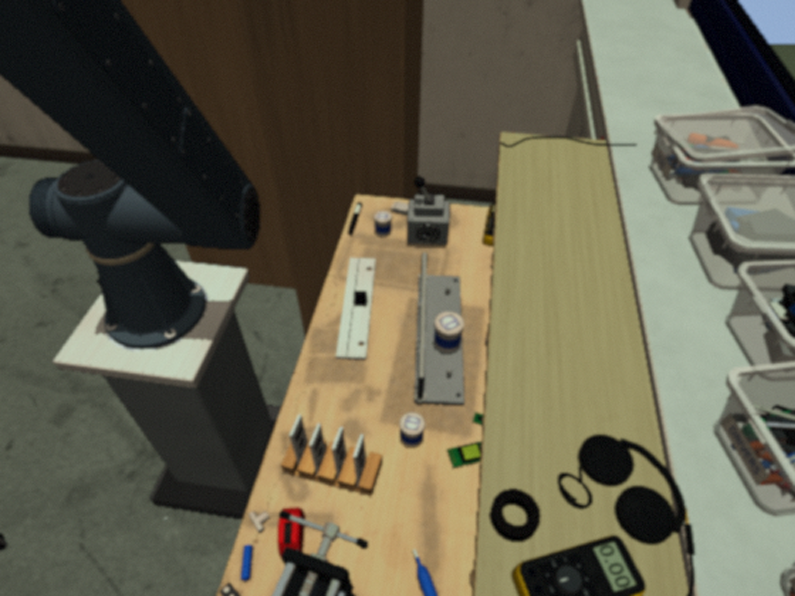

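View pics/top0.png

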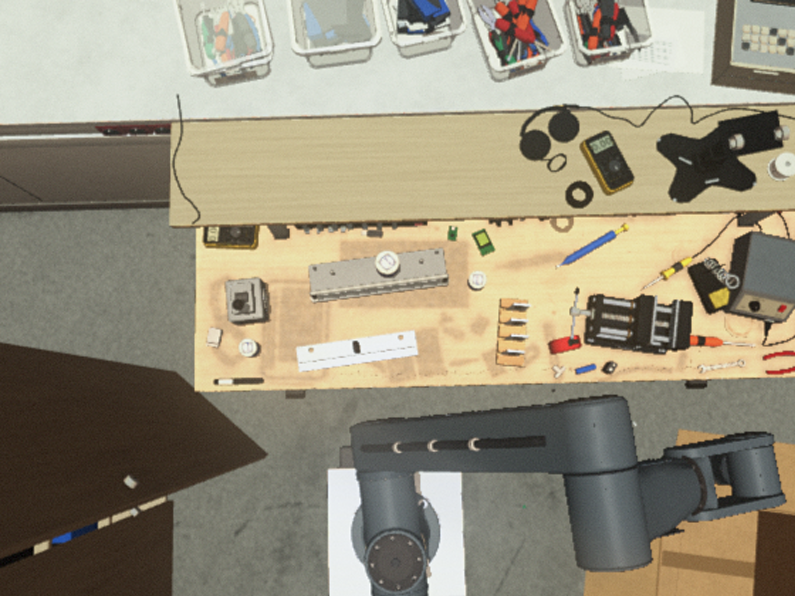

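```bash
python3 - <<'E'
from h import *
s=last("top"); k=1.4196
def w(n,u,v,z): print(n,atz(s,u/k,v/k,z).round(3))
w("rackcorner TL",309,265,.012);w("TR",445,249,.012);w("BL",311,301,.012)
w("tin top",389,262,.074);w("tin2 top",477,281,.062);w("tin3",248,348,.062)
w("plate TL",297,346,.008);w("TR",415,331,.008);w("BR",418,356,.008);w("BL",299,371,.008);w("block",357,347,.043)
for i,v in enumerate((307,323,338,353)): w("panel%d"%i,517,v,.116)
w("ball",236,300,.153);w("shelf edge",480,217,.0);w("shelf edge.2",480,217,.2)
w("blower TL",226,280,.078);w("blowerBR",270,320,.078)
w("desk near",300,388,0)
s2=last("scene")
for x in((.6,-.2,0),(.6,.2,.0)): print(proj(s2,x)*k)
c=readout.sense()["tool_rot"]; print(R.from_quat(c).as_matrix().round(3))
w=cams.snapshot("wrist"); print(w["eye"],R.from_quat(w["rotation"]).as_matrix().round(3),w["intrinsics"])
E
```

```text
rackcorner TL [0.643 0.194 0.012]
TR [ 0.674 -0.141  0.012]
BL [0.553 0.19  0.012]
tin top [ 0.632 -0.003  0.074]
tin2 top [ 0.583 -0.211  0.062]
tin3 [0.438 0.335 0.062]
plate TL [0.444 0.226 0.008]
TR [ 0.473 -0.061  0.008]
BR [ 0.412 -0.067  0.008]
BL [0.383 0.222 0.008]
block [0.435 0.079 0.043]
panel0 [ 0.511 -0.293  0.116]
panel1 [ 0.474 -0.292  0.116]
panel2 [ 0.44  -0.29   0.116]
panel3 [ 0.405 -0.288  0.116]
ball [0.539 0.344 0.153]
shelf edge [ 0.755 -0.232  0.   ]
shelf edge.2 [ 0.703 -0.208  0.2  ]
blower TL [0.599 0.384 0.078]
blowerBR [0.501 0.28  0.078]
desk near [0.343 0.221 0.   ]
[418.08555667 430.51010754]
[440.69284941 276.74370918]
[[ 0.961  0.275 -0.   ]
 [ 0.275 -0.961  0.002]
 [ 0.    -0.002 -1.   ]]
[ 0.25110973 -0.57720422  0.37451781] [[ 0.276 -0.911 -0.306]
 [-0.961 -0.262 -0.086]
 [-0.002  0.318 -0.948]] [[325.8351911    0.         278.53571023]
 [  0.         325.8351911  209.15571505]
 [  0.           0.           1.        ]]
```

```bash
cat >> h.py <<'E'
def yaw():
    m=R.from_quat(readout.sense()["tool_rot"]).as_matrix(); return np.degrees(np.arctan2(m[1,0],m[0,0]))
def go(p,yw=None,note=""):
    "print: shift in tool axes (units of 20 mm) from the measured pose to p, then spin (units of 4 deg)"
    r=readout.sense(); m=R.from_quat(r["tool_rot"]).as_matrix(); d=m.T@(np.asarray(p)-r["tcp_pos"])/.02
    print(note,"tcp",r["tcp_pos"].round(4),"yaw",round(yaw(),2),"t",round(r["t"],1),"shift",d.round(2),"spin",None if yw is None else round((yaw()-yw)/4,2))
def tri(a,ua,b,ub):
    A=[];B=[]
    for s,u in((a,ua),(b,ub)):
        e,d=ray(s,*u); d=d/np.linalg.norm(d); P=np.eye(3)-np.outer(d,d); A.append(P);B.append(P@e)
    return np.linalg.lstsq(np.vstack(A),np.hstack(B),rcond=None)[0]
E
python3 - <<'E'
from h import *
k=1.4196
for n,a,b in(("shelf far L",(500,132),(178,225)),("ball",(420,183),(236,300)),("headphone",(606,460),(533,145)),("ring",(515,515),(579,194))):
    print(n,tri(last("scene"),np.array(a)/k,last("top"),np.array(b)/k).round(3))
E
```

```text
shelf far L [0.696 0.455 0.229]
ball [0.534 0.343 0.152]
headphone [ 0.857 -0.329  0.224]
ring [ 0.74  -0.422  0.229]
```

Call:
{"op": "send_rows", "data": {"commands": "85 .96 -.97 -.12 0;85 .96 -.97 -.12 0;85 .96 -.97 -.12 0;85 .96 -.97 -.12 0;85 .96 -.97 -.12 0;85 .96 -.97 -.12 0;85 .96 -.97 -.12 0;85 .96 -.97 -.12 0;85 .96 -.97 -.12 0;85 .96 -.97 -.12 0;85 .96 -.97 -.12 0;85 .96 -.97 -.12 0;85 .96 -.97 -.12 0;85 .96 -.97 -.12 0;85 .96 -.97 -.12 0;85 .96 -.97 -.12 0;85 .96 -.97 -.12 0;85 .96 -.97 -.12 0;85 .96 -.97 -.12 0;85 .96 -.97 -.12 0"}}

```text
t: 1.82
tcp_pos: [0.4347, -0.1207, 0.2873]
tool_rot: [0.99, 0.139, -0.0, -0.0]
force: [0.8, -0.6, -0.1]
finger_gap: 0.996
gripper_force: 0.0
```

Call:
{"op": "send_rows", "data": {"commands": "85 .96 -.97 -.12 0;85 .96 -.97 -.12 0;85 .96 -.97 -.12 0;85 .96 -.97 -.12 0;85 .96 -.97 -.12 0;85 0 0 0 .88;85 0 0 0 .88;85 0 0 0 .88;85 0 0 0 0;85 0 0 0 0"}}

```text
t: 2.65
tcp_pos: [0.4998, -0.0024, 0.2991]
tool_rot: [0.999, 0.048, -0.0, -0.0]
force: [0.2, 0.1, 0.8]
finger_gap: 0.997
gripper_force: 0.0
```

```bash
python3 - <<'E'
from h import *
s=snap("wrist","w1.png",None,1.42); go((.5,0,.3),5.4)
E
```

```text
tcp [ 0.4998 -0.0025  0.2992] yaw 5.49 t 2.7 shift [ 0.02 -0.12 -0.04] spin 0.02
```

View pics/w1.png

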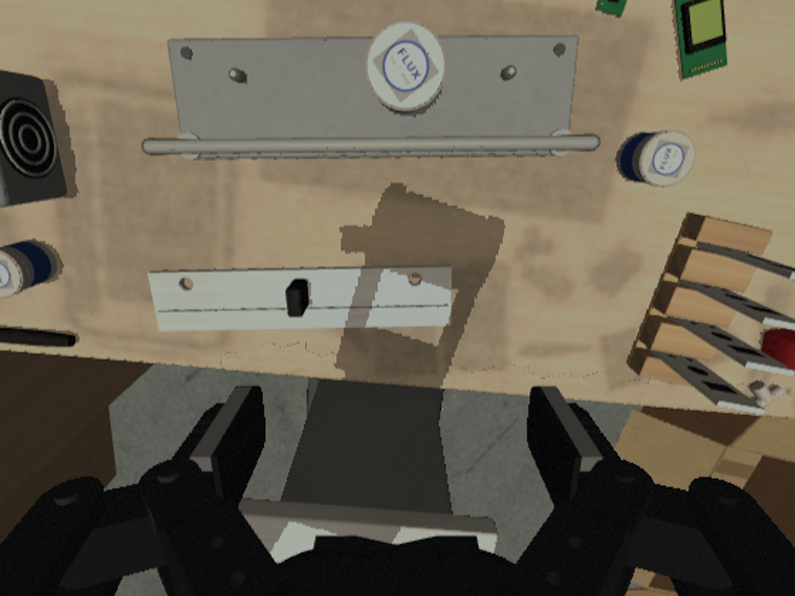

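```bash
python3 - <<'E'
from h import *
s=last("wrist"); k=1.4196
def w(n,u,v,z):
    p=atz(s,u/k,v/k,z); print(n,p.round(4)); return p
a=w("pinL tip",236,72,.031);b=w("pinR tip",509,69,.031);d=a-b;print(np.hypot(*d[:2]),np.degrees(np.arctan2(-d[0],d[1])))
c=w("railL",143,146,.08);e=w("railR",599,142,.08);d=c-e;print(np.hypot(*d[:2]),np.degrees(np.arctan2(-d[0],d[1])))
w("rack FL",168,39,.012);w("rack FR",578,37,.012)
t=w("tin",405,66,.074)
a=w("hL",186,284,.008);b=w("hR",415,279,.008);d=a-b;print(np.hypot(*d[:2]),np.degrees(np.arctan2(-d[0],d[1])))
w("block",298,290,.043)
for n,u,v in("fl",148,272),("fr",452,266),("nr",451,325),("nl",160,331): w(n,u,v,.008)
w("carrier",688,213,.029)
print(readout.sense()["q"])
E
python3 - <<'E'
import sys; sys.path.insert(0,'.')
import numpy as np,cv2
s=np.load('pics/last_wrist.npz');im=s["pixels"][:,:,::-1]
a=cv2.resize(im[20:120,95:425],None,fx=2.4,fy=2.4,interpolation=cv2.INTER_CUBIC)
b=cv2.resize(im[180:240,95:425],None,fx=2.4,fy=2.4,interpolation=cv2.INTER_CUBIC)
cv2.imwrite('pics/w1c.png',np.vstack([a,b]))
E
```

```text
pinL tip [0.6214 0.1371 0.031 ]
pinR tip [ 0.6443 -0.0778  0.031 ]
0.21611791884806134 6.098590860346985
railL [0.5608 0.1894 0.08  ]
railR [ 0.5956 -0.1412  0.08  ]
0.33247300979633965 6.007445303695727
rack FL [0.6424 0.1979 0.012 ]
rack FR [ 0.6759 -0.1334  0.012 ]
tin [0.6325 0.0044 0.074 ]
hL [0.4323 0.195  0.008 ]
hR [ 0.4586 -0.0245  0.008 ]
0.2210479957218363 6.837663271748824
block [0.4485 0.0805 0.043 ]
fl [0.4409 0.2306 0.008 ]
fr [ 0.4749 -0.0582  0.008 ]
nr [ 0.4147 -0.0654  0.008 ]
nl [0.3803 0.2232 0.008 ]
carrier [ 0.5473 -0.2536  0.029 ]
[-2.28907672e-01  2.85347476e-01  1.66329555e+00 -1.28840590e-05
  1.19336686e+00  1.24605471e+00]
```

View pics/w1c.png

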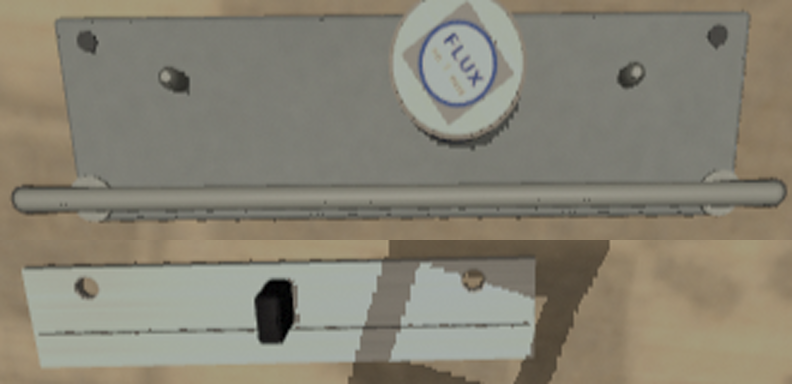

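```bash
python3 - <<'E'
from h import *
s=last("wrist")
def A(n,a,b,off):
    d=(a-b)[:2]; y=np.arctan2(-d[0],d[1]); m=(a+b)[:2]/2; c=m-np.array([np.cos(y),np.sin(y)])*off
    print(n,"len",np.hypot(*d).round(4),"yaw",np.degrees(y).round(2),"origin",c.round(4))
f=lambda u,v,z:atz(s,95+u/2.4,20+v/2.4,z)
A("rack by pins",f(168,76,.031),f(636,71,.031),.018)
A("rack by rail",f(12,199,.08),f(786,192,.08),-.036)
A("rack by far edge",f(56,20,.012),f(749,13,.012),.047)
g=lambda u,v,z:atz(s,95+u/2.4,180+(v-240)/2.4,z)
A("plate by holes",g(87,287,.008),g(473,280,.008),.018)
A("plate by far",g(22,268,.008),g(536,258,.008),.03)
A("plate by near",g(42,367,.008),g(531,358,.008),-.03)
A("plate by line",g(39,334,.008),g(529,323,.008),-.0088)
print("block top",g(280,296,.043), g(280,299,.043))
print("tin",f(457,64,.074), proj(s,(.63,.0,.012)))
E
```

```text
rack by pins len 0.2193 yaw 6.08 origin [0.614  0.0275]
rack by rail len 0.3338 yaw 6.02 origin [0.6139 0.028 ]
rack by far edge len 0.333 yaw 6.04 origin [0.6123 0.0274]
plate by holes len 0.2203 yaw 6.62 origin [0.4278 0.0831]
plate by far len 0.2908 yaw 6.69 origin [0.428  0.0828]
plate by near len 0.2888 yaw 6.67 origin [0.4272 0.0835]
plate by line len 0.2852 yaw 6.9 origin [0.4273 0.0833]
block top [0.45001952 0.07838166 0.043     ] [0.44835986 0.07832992 0.043     ]
tin [0.63236379 0.00430674 0.074     ] [287.79349514  57.29985607]
```

Call:
{"op": "send_rows", "data": {"commands": "85 0 0 0 -1;85 0 0 0 -1;85 0 0 0 -1;85 0 0 0 -1;85 0 0 0 -1;85 0 0 0 -1;85 0 0 0 -1;85 0 0 0 -1;85 0 0 0 -1;85 0 0 0 -1;85 0 0 0 -1;85 0 0 0 -1;85 0 0 0 -1;85 0 0 0 -1;85 0 0 0 -1;85 0 0 0 -1;85 0 0 0 -1;85 0 0 0 -1;85 0 0 0 -1;85 0 0 0 -1"}}

```text
t: 4.37
tcp_pos: [0.4999, -0.0027, 0.2993]
tool_rot: [0.733, 0.68, -0.0, -0.0]
force: [-0.1, 0.3, 0.1]
finger_gap: 0.997
gripper_force: 0.0
```

Call:
{"op": "send_rows", "data": {"commands": "85 0 0 0 -1;85 0 0 0 -1;85 0 0 0 -1;85 0 0 0 -1;85 0 0 0 -1;85 0 0 0 -1;85 0 0 0 -1;85 0 0 0 -1;85 0 0 0 -1;85 0 0 0 -1;85 0 0 0 -1;85 0 0 0 -1;85 0 0 0 -1;85 0 0 0 -1;85 0 0 0 -1;85 0 0 0 -1;85 0 0 0 -1;85 0 0 0 -1;85 0 0 0 -1;85 0 0 0 -1"}}

```text
t: 6.03
tcp_pos: [0.4999, -0.0027, 0.2993]
tool_rot: [0.125, 0.992, 0.0, -0.0]
force: [0.2, -0.3, 0.7]
finger_gap: 0.997
gripper_force: 0.0
```

Call:
{"op": "send_rows", "data": {"commands": "85 0 0 0 -1;85 0 0 0 -1;85 0 0 0 -1;85 0 0 0 -1;85 0 0 0 -1;85 0 0 0 -.14;85 0 0 0 0;85 0 0 0 0"}}

```text
t: 6.7
tcp_pos: [0.5, -0.0026, 0.2993]
tool_rot: [-0.051, 0.999, 0.0, -0.0]
force: [0.2, -0.8, -0.7]
finger_gap: 0.995
gripper_force: 0.0
```

```bash
python3 - <<'E'
from h import *
go((.6324,.0043,.035),186.05-360); print(readout.sense()["q"].round(2))
E
```

```text
tcp [ 0.5    -0.0026  0.2993] yaw -174.1 t 6.7 shift [-6.62 -0.34 13.21] spin -0.04
[-0.23  0.29  1.66  0.    1.19 -1.9 ]
```

Call:
{"op": "send_rows", "data": {"commands": "85 -.95 -.05 0 0;85 -.95 -.05 0 0;85 -.95 -.05 0 0;85 -.95 -.05 0 0;85 -.95 -.05 0 0;85 -.95 -.05 0 0;85 -.92 -.04 0 0;85 0 0 1 0;85 0 0 1 0;85 0 0 1 0;85 0 0 1 0;85 0 0 1 0;85 0 0 1 0;85 0 0 1 0;85 0 0 1 0;85 0 0 1 0;85 0 0 1 0;85 0 0 .8 0;85 0 0 .4 0;85 0 0 0 0"}}

```text
t: 8.37
tcp_pos: [0.631, 0.0047, 0.0731]
tool_rot: [-0.052, 0.999, 0.0, -0.002]
force: [-0.1, 0.1, -0.1]
finger_gap: 0.996
gripper_force: 0.0
```

```bash
python3 - <<'E'
from h import *
go((.6324,.0043,.035),186.05-360); s=snap("wrist","w2.png")
E
```

```text
tcp [0.631  0.0047 0.0731] yaw -174.06 t 8.4 shift [-0.08 -0.03  1.91] spin -0.03
```

View pics/w2.png

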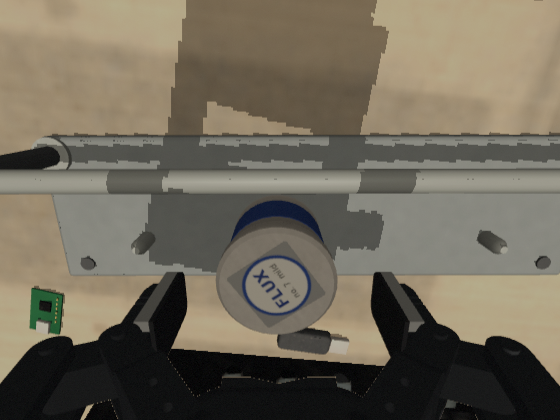

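Call:
{"op": "send_rows", "data": {"commands": "85 -.08 -.03 .9 0;85 0 0 .6 0;85 0 0 .4 0;85 0 0 0 0;52 0 0 0 0;52 0 0 0 0;52 0 0 0 0;52 0 0 0 0;52 0 0 0 0;52 0 0 0 0;52 0 0 0 0;52 0 0 0 0", "grip_force": 40}}

```text
t: 9.42
tcp_pos: [0.6348, 0.004, 0.0383]
tool_rot: [-0.052, 0.999, -0.0, 0.001]
force: [0.3, -0.4, 5.9]
finger_gap: 0.661
gripper_force: 42.4
```

Call:
{"op": "send_rows", "data": {"commands": "52 0 0 -.5 0;52 0 0 -1 0;52 0 0 -1 0;52 0 0 -1 0;52 0 0 -1 0;52 0 0 -1 0;52 0 0 -.6 0;52 0 0 0 0"}}

```text
t: 10.08
tcp_pos: [0.6356, 0.004, 0.1623]
tool_rot: [-0.052, 0.999, -0.001, 0.003]
force: [0.7, -0.6, -1.5]
finger_gap: 0.666
gripper_force: 43.1
```

```bash
python3 - <<'E'
from h import *
go((.50,-.14,.025),186.05-360); 
E
```

```text
tcp [0.6356 0.004  0.1623] yaw -174.02 t 10.1 shift [ 7.53 -6.44  6.83] spin -0.02
```

Call:
{"op": "send_rows", "data": {"commands": "52 .94 -.8 0 0;52 .94 -.8 0 0;52 .94 -.8 0 0;52 .94 -.8 0 0;52 .94 -.8 0 0;52 .94 -.8 0 0;52 .94 -.8 0 0;52 .94 -.8 0 0;52 0 0 1 0;52 0 0 1 0;52 0 0 1 0;52 0 0 1 0;52 0 0 1 0;52 0 0 .9 0;52 0 0 .4 0;52 0 0 0.2 0;52 0 0 0 0;52 0 0 0 0"}}

```text
t: 11.58
tcp_pos: [0.498, -0.1389, 0.0295]
tool_rot: [-0.052, 0.999, -0.0, 0.0]
force: [1.2, -0.2, -1.8]
finger_gap: 0.664
gripper_force: 43.2
```

```bash
python3 - <<'E'
from h import *
go((.50,-.14,.0265),186.05-360); 
E
```

```text
tcp [ 0.498  -0.1389  0.0295] yaw -174.02 t 11.6 shift [-0.09 -0.07  0.15] spin -0.02
```

Call:
{"op": "send_rows", "data": {"commands": "52 0 0 .13 0;52 0 0 0.02 0;62 0 0 0 0;72 0 0 0 0;85 0 0 0 0;85 0 0 0 0;85 0 0 0 0;85 0 0 -1 0;85 0 0 -1 0;85 0 0 -1 0;85 0 0 -1 0;85 0 0 -1 0;85 0 0 -1 0;85 0 0 -1 0;85 0 0 -1 0;85 0 0 0 0;85 0 0 0 0"}}

```text
t: 13.0
tcp_pos: [0.4983, -0.1391, 0.1873]
tool_rot: [-0.052, 0.999, -0.001, 0.001]
force: [0.2, -0.6, -1.1]
finger_gap: 0.993
gripper_force: 0.0
```

```bash
python3 - <<'E'
from h import *
go((.4356,.0841,.13),6.67-180); 
E
```

```text
tcp [ 0.4983 -0.1391  0.1873] yaw -174.02 t 13.0 shift [ 1.96 11.43  2.84] spin -0.17
```

Call:
{"op": "send_rows", "data": {"commands": "85 .16 .95 0 0;85 .16 .95 0 0;85 .16 .95 0 0;85 .16 .95 0 0;50 .16 .95 0 0;50 .16 .95 0 0;50 .16 .95 0 0;50 .16 .95 0 0;50 .16 .95 0 0;50 .16 .95 0 0;50 .16 .95 0 0;50 .2 .98 0 0;50 0 0 .9 -.17;50 0 0 .9 0;50 0 0 .9 0;50 0 0 .1 0;50 0 0 0 0;50 0 0 0 0"}}

```text
t: 14.5
tcp_pos: [0.4348, 0.0844, 0.13]
tool_rot: [-0.058, 0.998, 0.0, -0.001]
force: [-0.6, -0.4, 1.3]
finger_gap: 0.587
gripper_force: 0.0
```

```bash
python3 - <<'E'
from h import *
go((.4356,.0841,.023),6.67-180); s=snap("wrist","w3.png")
E
```

```text
tcp [0.4348 0.0844 0.13  ] yaw -173.36 t 14.5 shift [-0.05 -0.02  5.35] spin -0.01
```

View pics/w3.png

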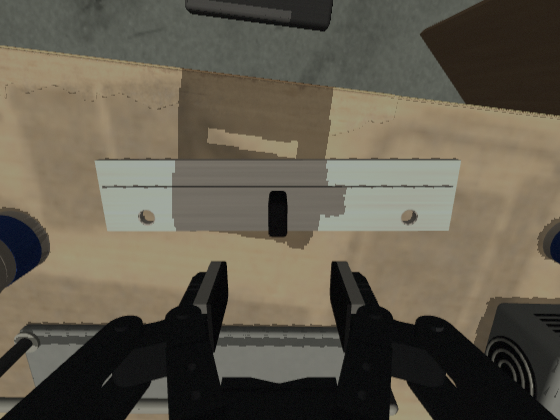

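```bash
python3 - <<'E'
from h import *
s=last("wrist")
a=atz(s,147,216.5,.008);b=atz(s,409,216.5,.008)
d=(b-a)[:2]; y=np.arctan2(-d[0],d[1]); m=(a+b)[:2]/2; c=m-np.array([np.cos(y),np.sin(y)])*.018
print(np.hypot(*d),np.degrees(y),c, c+.008*np.array([np.cos(y),np.sin(y)])); print(atz(s,278,213,.043))
E
```

```text
0.22053880528246564 6.656125175909599 [0.42831154 0.08397418] [0.43625762 0.08490146]
[0.43102728 0.08432534 0.043     ]
```

Call:
{"op": "send_rows", "data": {"commands": "50 -.05 0 .9 0;50 0 0 1 0;50 0 0 1 0;50 0 0 1 0;50 0 0 .9 0;50 0 0 .5 0;50 0 0 0 0;50 0 0 0 0"}}

```text
t: 15.22
tcp_pos: [0.4365, 0.0844, 0.0246]
tool_rot: [-0.058, 0.998, -0.0, 0.0]
force: [0.3, -0.4, 0.3]
finger_gap: 0.578
gripper_force: 0.0
```

Call:
{"op": "send_rows", "data": {"commands": "10 0 0 0 0;10 0 0 0 0;10 0 0 0 0;10 0 0 0 0;10 0 0 0 0;10 0 0 0 0;10 0 0 0 0;10 0 0 0 0;10 0 0 -.4 0;10 0 0 -.8 0;10 0 0 -1 0;10 0 0 -1 0;10 0 0 -1 0;10 0 0 -1 0;10 0 0 -1 0;10 0 0 -.3 0;10 0 0 0 0;10 0 0 0 0", "grip_force": 80}}

```text
t: 16.72
tcp_pos: [0.4356, 0.0846, 0.1543]
tool_rot: [-0.058, 0.998, -0.0, 0.0]
force: [0.0, -0.5, -3.8]
finger_gap: 0.145
gripper_force: 78.3
```

```bash
python3 - <<'E'
from h import *
go((.6223,.0286,.155),6.05-180); s=readout.sense(); print(s["force"],s["finger_gap"])
E
```

```text
tcp [0.4356 0.0846 0.1543] yaw -173.35 t 16.7 shift [-8.95 -3.86 -0.03] spin 0.15
[ 0.01788728 -0.51593821 -3.77414607] 0.14497244711229343
```

Call:
{"op": "send_rows", "data": {"commands": "10 -.9 -.39 0 .15;10 -.9 -.39 0 0;10 -.9 -.39 0 0;10 -.9 -.39 0 0;10 -.9 -.39 0 0;10 -.9 -.39 0 0;10 -.9 -.39 0 0;10 -.9 -.39 0 0;10 -.9 -.39 0 0;10 -.9 -.35 0 0;10 -.2 0 0 0;10 0 0 0 0;10 0 0 0 0;10 0 0 0 0"}}

```text
t: 17.88
tcp_pos: [0.6249, 0.028, 0.153]
tool_rot: [-0.053, 0.999, 0.0, -0.002]
force: [0.6, 0.8, -3.7]
finger_gap: 0.146
gripper_force: 78.2
```

```bash
python3 - <<'E'
from h import *
go((.6273,.0291,.069),6.05-180); s=snap("wrist","w4.png",None,1.42)
E
```

```text
tcp [0.6249 0.028  0.153 ] yaw -173.93 t 17.9 shift [-0.14  0.04  4.2 ] spin 0.01
```

View pics/w4.png

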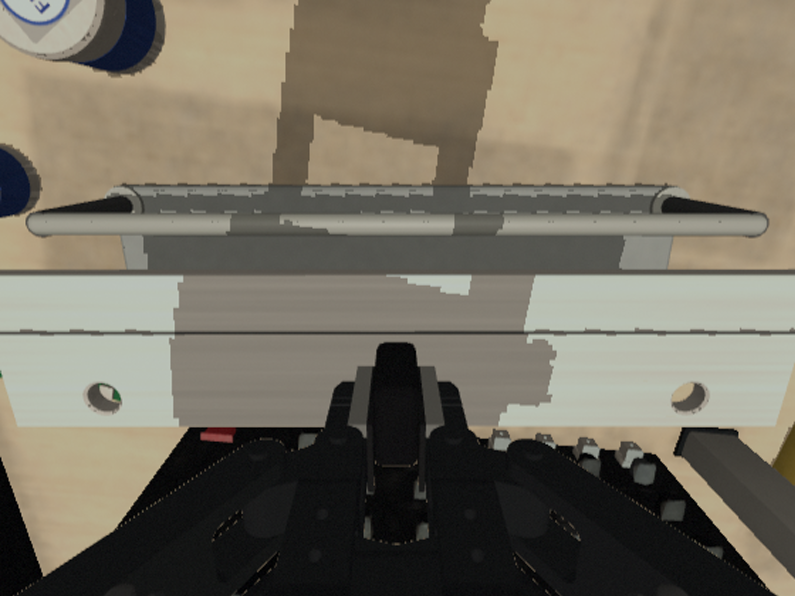

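```bash
python3 - <<'E'
from h import *
s=last("wrist");k=1.4196
a=atz(s,104/k,396/k,.1364);b=atz(s,691/k,396/k,.1364)
d=(b-a)[:2]; y=np.arctan2(-d[0],d[1]); m=(a+b)[:2]/2
t=readout.sense()["tcp_pos"]; D=m-t[:2]; u=np.array([np.cos(y),np.sin(y)])
print(np.hypot(*d),np.degrees(y), "hole mid in tcp frame x,y",D@u, D@np.array([-u[1],u[0]]))
# rail check
p=atz(s,28/k,224/k,.08);q=atz(s,768/k,224/k,.08);d=(q-p)[:2];y=np.arctan2(-d[0],d[1]);print(np.hypot(*d),np.degrees(y),(p+q)[:2]/2+.036*np.array([np.cos(y),np.sin(y)]))
E
```

```text
0.22003620651615463 6.052125091811615 hole mid in tcp frame x,y 0.008597789215826646 0.0017300552131901369
0.33532226571810914 6.082257178382713 [0.6143582  0.02906366]
```

Call:
{"op": "send_rows", "data": {"commands": "10 -.15 .05 .8 0;10 0 0 .9 0;10 0 0 .9 0;10 0 0 .9 0;10 0 0 .6 0;10 0 0 0 0;10 0 0 0 0;10 0 0 0 0"}}

```text
t: 18.6
tcp_pos: [0.6307, 0.0287, 0.0732]
tool_rot: [-0.053, 0.999, -0.0, 0.001]
force: [-1.0, -1.3, -4.0]
finger_gap: 0.151
gripper_force: 78.1
```

```bash
python3 - <<'E'
from h import *
go((.6223,.0286,.069),6.05-180); s=snap("wrist","w5.png",None,1.42)
E
```

```text
tcp [0.6307 0.0287 0.0732] yaw -173.94 t 18.6 shift [0.42 0.04 0.21] spin 0.0
```

View pics/w5.png

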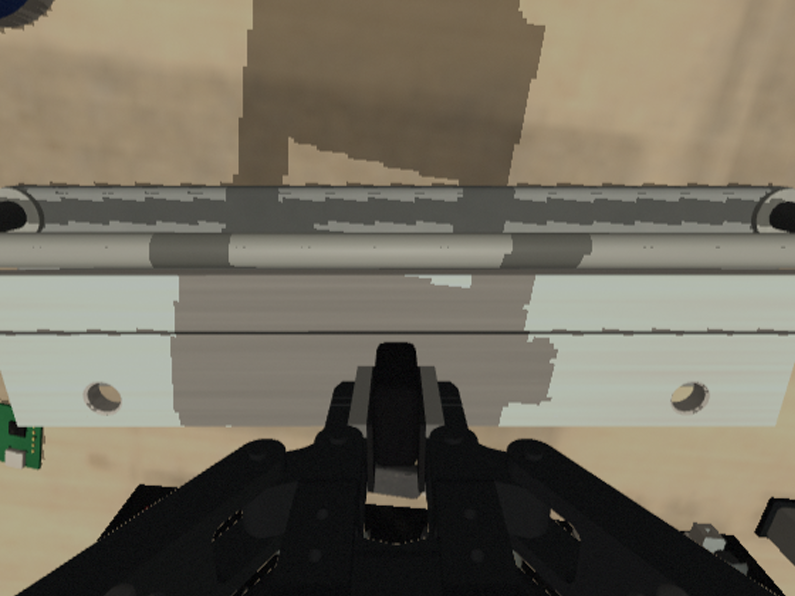

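Call:
{"op": "send_rows", "data": {"commands": "10 .2 .02 0 0;10 .18 .02 .2 0;10 0 0 .25 0;10 0 0 .2 0;10 0 0 0 0;10 0 0 0 0;10 0 0 0 0"}}

```text
t: 19.23
tcp_pos: [0.6226, 0.0287, 0.0592]
tool_rot: [-0.053, 0.999, 0.0, 0.0]
force: [-0.8, -0.4, -3.2]
finger_gap: 0.149
gripper_force: 78.2
```

```bash
python3 - <<'E'
from h import *
go((.623,.0285,.059),6.05-180); s=snap("wrist"); im=s["pixels"][:,:,::-1]
a=[cv2.resize(im[255:305,c-35:c+35],None,fx=5.6,fy=5.6,interpolation=cv2.INTER_CUBIC) for c in(73,487)]
cv2.imwrite("pics/w6.png",np.hstack(a)); print(readout.sense()["force"])
E
```

```text
tcp [0.6226 0.0287 0.0592] yaw -173.94 t 19.2 shift [-0.02 -0.01  0.01] spin 0.0
[ 0.07311121  0.42613046 -3.83247886]
```

View pics/w6.png

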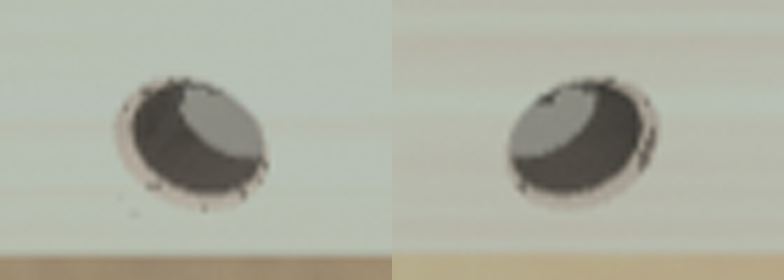

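```bash
python3 - <<'E'
from h import *
s=last("wrist"); zt=.0592-.0246+.008
im=s["pixels"][:,:,::-1].copy(); outs=[]
H=[]
for c,u in((73,190),(487,583-392)):
    h=atz(s,c-35+u/5.6,255+142/5.6,zt); H.append(h)
    crop=cv2.resize(im[255:305,c-35:c+35],None,fx=5.6,fy=5.6,interpolation=cv2.INTER_CUBIC)
    for r,z,col in((.00625,zt,(0,0,255)),(.003,.031,(0,255,0)),(.005,.026,(255,0,0))):
        t=np.linspace(0,6.3,40); P=[(proj(s,(h[0]+r*np.cos(a),h[1]+r*np.sin(a),z))-(c-35,255)+.5)*5.6-.5 for a in t]
        cv2.polylines(crop,[np.int32(P)],True,col,1)
    outs.append(crop)
d=H[1]-H[0]; print(H,np.hypot(*d[:2])); cv2.imwrite("pics/w6b.png",np.hstack(outs))
E
```

```text
[array([ 0.64397375, -0.07908116,  0.0426    ]), array([0.62062742, 0.14048875, 0.0426    ])] 0.2208075967712977
```

View pics/w6b.png

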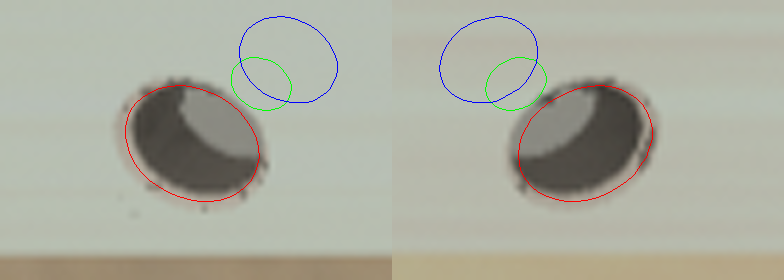

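Call:
{"op": "send_rows", "data": {"commands": "10 -.02 0 .15 0;10 0 0 .15 0;10 0 0 .1 0;10 0 0 0 0;10 0 0 0 0"}}

```text
t: 19.7
tcp_pos: [0.6226, 0.0288, 0.051]
tool_rot: [-0.053, 0.999, 0.0, -0.0]
force: [0.2, -0.5, -4.3]
finger_gap: 0.147
gripper_force: 78.2
```

Call:
{"op": "send_rows", "data": {"commands": "10 0 0 .1 0;10 0 0 .1 0;10 0 0 0 0;10 0 0 0 0"}}

```text
t: 20.03
tcp_pos: [0.6227, 0.0287, 0.0471]
tool_rot: [-0.053, 0.999, 0.0, -0.0]
force: [-0.3, -0.5, -2.6]
finger_gap: 0.147
gripper_force: 78.2
```

Call:
{"op": "send_rows", "data": {"commands": "10 0 0 .1 0;10 0 0 .1 0;10 0 0 .1 0;10 0 0 .1 0;10 0 0 .1 0;10 0 0 0 0;10 0 0 0 0"}}

```text
t: 20.62
tcp_pos: [0.6229, 0.0287, 0.0376]
tool_rot: [-0.053, 0.999, -0.0, 0.0]
force: [-1.3, -0.9, -0.5]
finger_gap: 0.15
gripper_force: 78.6
```

Call:
{"op": "send_rows", "data": {"commands": "10 0 0 .06 0;10 0 0 0 0;20 0 0 0 0;30 0 0 0 0;40 0 0 0 0;40 0 0 0 0;40 0 0 0 0;40 0 0 -.3 0;40 0 0 -1 0;40 0 0 -1 0;50 0 0 -1 0;50 0 0 -1 0;50 0 0 -1 0;50 0 0 -1 0;50 0 0 -1 0;50 0 0 -.4 0;50 0 0 0 0;50 0 0 0 0"}}

```text
t: 22.12
tcp_pos: [0.6227, 0.0288, 0.1901]
tool_rot: [-0.053, 0.999, -0.0, 0.0]
force: [-1.4, 0.9, 0.5]
finger_gap: 0.589
gripper_force: 0.0
```

```bash
python3 - <<'E'
from h import *
go((.46,-.29,.2),-174); s=snap("wrist","w7.png",None,1.42)
E
```

```text
tcp [0.6227 0.0288 0.1901] yaw -173.95 t 22.1 shift [  9.77 -14.99  -0.5 ] spin 0.01
```

View pics/w7.png

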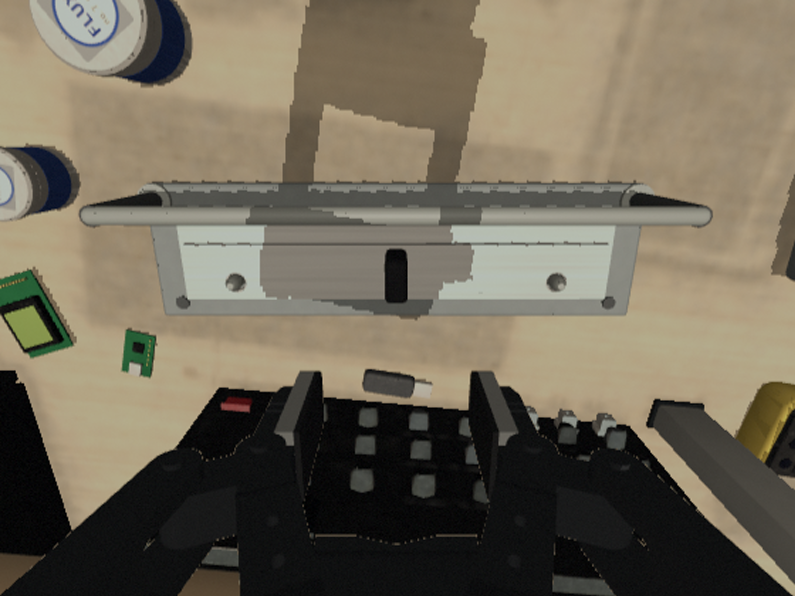

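Call:
{"op": "send_rows", "data": {"commands": "60 .6 -.87 -.24 0;60 .6 -.87 -.24 0;60 .6 -.87 -.24 0;60 .6 -.87 -.24 0;60 .6 -.87 -.24 0;60 .6 -.87 -.24 0;60 .6 -.87 -.24 0;60 .6 -.87 -.24 0;60 .6 -.87 -.24 0;60 .6 -.87 -.24 0;60 .6 -.87 -.24 0;60 .6 -.87 -.24 0;60 .6 -.87 -.24 0;60 .6 -.87 -.24 0;60 .6 -.87 -.24 0;60 .6 -.87 -.24 0;60 .6 -.87 -.24 0;60 0 0 0 0;60 0 0 0 0"}}

```text
t: 23.75
tcp_pos: [0.4504, -0.2873, 0.2704]
tool_rot: [-0.052, 0.999, 0.001, -0.001]
force: [0.6, -0.3, 0.5]
finger_gap: 0.701
gripper_force: 0.0
```

```bash
python3 - <<'E'
from h import *
go((.45,-.285,.27),-174); s=snap("wrist","w8.png",None,1.42)
E
```

```text
tcp [ 0.4504 -0.2873  0.2704] yaw -174.08 t 23.8 shift [0.01 0.12 0.02] spin -0.02
```

View pics/w8.png

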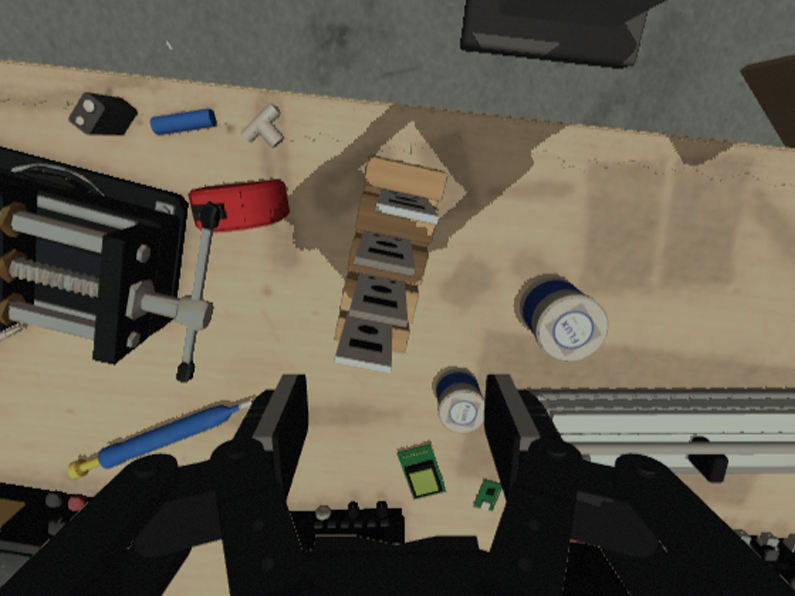

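```bash
python3 - <<'E'
from h import *
im=last("wrist")["pixels"][:,:,::-1][120:270,225:325]
im=cv2.resize(im,None,fx=4,fy=4,interpolation=cv2.INTER_CUBIC); cv2.imwrite("pics/w8c.png",np.hstack([im[:300],im[300:]]))
E
```

```text
(no output)
```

View pics/w8c.png

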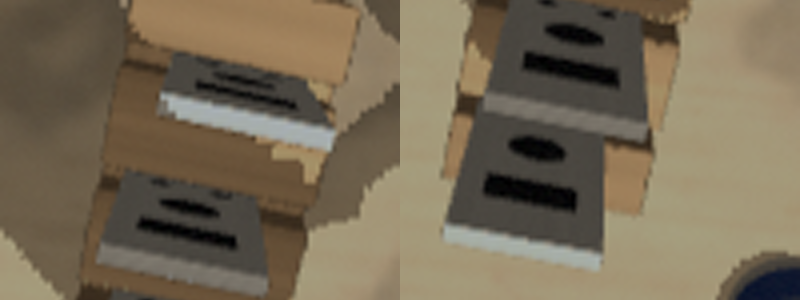

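```bash
python3 - <<'E'
from h import *
s=last("wrist")
T=[((163,107),(333,140)),((99,254),(266,284)),((87,402),(244,431)),((47,533),(201,560))]
for a,b in T:
    f=lambda p:atz(s,225+(p[0]+.5)/4-.5,120+(p[1]+.5)/4-.5,.116)
    A,B=f(a),f(b); d=B-A; print(((A+B)/2).round(4),"w",np.hypot(*d[:2]).round(4),"yaw",np.degrees(np.arctan2(-d[0],d[1])).round(1))
E
```

```text
[ 0.4107 -0.283   0.116 ] w 0.0385 yaw -5.0
[ 0.4453 -0.2943  0.116 ] w 0.039 yaw -4.6
[ 0.4818 -0.2949  0.116 ] w 0.0381 yaw -5.3
[ 0.5171 -0.3019  0.116 ] w 0.0386 yaw -5.2
```

```bash
cat >> h.py <<'E'
O=np.array([.6143,.0279]); a=np.radians(6.05); EX=np.array([np.cos(a),np.sin(a)]); EY=np.array([-EX[1],EX[0]])
def rk(x,y,z): return np.r_[O+EX*x+EY*y,z]
E
python3 -c "
from h import *
go((.4107,-.283,.093),175)"
```

```text
tcp [ 0.4506 -0.2864  0.2703] yaw -174.01 t 23.8 shift [1.95 0.35 8.87] spin -87.25
```

Call:
{"op": "send_rows", "data": {"commands": "62 .98 .18 0 0;62 .97 .17 0 0;62 0 0 0 .92;62 0 0 0 .92;62 0 0 0 .92;62 0 0 1 0;62 0 0 1 0;62 0 0 1 0;62 0 0 1 0;62 0 0 .8 0;62 0 0 0 0;62 0 0 0 0"}}

```text
t: 24.8
tcp_pos: [0.4114, -0.2825, 0.1746]
tool_rot: [0.043, 0.999, 0.001, -0.001]
force: [0.3, 0.2, 0.3]
finger_gap: 0.725
gripper_force: 0.0
```

```bash
python3 -c "
from h import *
go((.4107,-.283,.093),175)
s=snap('wrist','w9.png')"
```

```text
tcp [ 0.4114 -0.2825  0.1746] yaw 175.09 t 24.8 shift [ 0.02 -0.04  4.08] spin 0.02
```

View pics/w9.png

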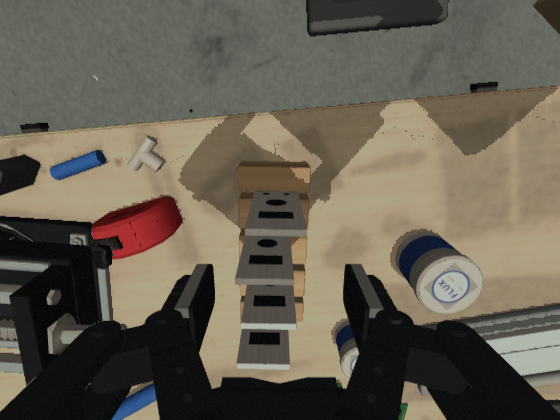

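Call:
{"op": "send_rows", "data": {"commands": "62 .02 -.04 .9 0;62 0 0 1 0;62 0 0 1 0;62 0 0 .8 0;62 0 0 .38 0;62 0 0 0 0;62 0 0 0 0;35 0 0 0 0;35 0 0 0 0;35 0 0 0 0;35 0 0 0 0;35 0 0 0 0;35 0 0 0 0", "grip_force": 30}}

```text
t: 25.93
tcp_pos: [0.4119, -0.2854, 0.0954]
tool_rot: [0.044, 0.999, -0.001, 0.001]
force: [-0.1, 1.2, 6.5]
finger_gap: 0.459
gripper_force: 30.0
```

```bash
python3 -c "
from h import *
go(rk(-.013,.103,.2),-180+6.05)"
```

```text
tcp [ 0.4119 -0.2854  0.0954] yaw 175.01 t 25.9 shift [-7.11 21.41 -5.25] spin 87.24
```

Call:
{"op": "send_rows", "data": {"commands": "35 0 0 -.4 0;35 0 0 -.7 0;35 0 0 -1 0;35 0 0 -1 0;35 0 0 -1 0;35 0 0 -1 0;35 -.323 .973 -.15 0;35 -.323 .973 0 0;35 -.323 .973 0 0;35 -.323 .973 0 0;35 -.323 .973 0 0;35 -.323 .973 0 0;35 -.323 .973 0 0;35 -.323 .973 0 0;35 -.323 .973 0 0;35 -.323 .973 0 0;35 -.323 .973 0 0"}}

```text
t: 27.35
tcp_pos: [0.5005, -0.0767, 0.1995]
tool_rot: [0.043, 0.999, -0.0, -0.0]
force: [0.2, -0.2, -0.4]
finger_gap: 0.458
gripper_force: 30.5
```

Call:
{"op": "send_rows", "data": {"commands": "35 -.323 .973 0 0;35 -.323 .973 0 0;35 -.323 .973 0 0;35 -.323 .973 0 0;35 -.323 .973 0 0;35 -.323 .973 0 0;35 -.323 .973 0 0;35 -.323 .973 0 0;35 -.323 .973 0 0;35 -.323 .973 0 0;35 -.323 .973 0 0;35 0 0 0 -.92;35 0 0 0 -.92;35 0 0 0 -.92;35 0 0 0 0;35 0 0 0 0"}}

```text
t: 28.68
tcp_pos: [0.5896, 0.1293, 0.1993]
tool_rot: [-0.052, 0.999, -0.0, -0.0]
force: [-0.1, -0.2, -0.4]
finger_gap: 0.461
gripper_force: 30.5
```

```bash
python3 -c "
from h import *
go(rk(-.013,.103,.2),-180+6.05);r=readout.sense();print(r['finger_gap'],r['force'],r['q'].round(2))
s=snap('wrist')
# where the held panel's bottom/top would appear
t=r['tcp_pos']
for dz in (.021,-.0894+.0): print(proj(s,t+[0,0,dz]))
"
```

```text
tcp [0.5896 0.1293 0.1993] yaw -174.04 t 28.7 shift [-0.04 -0.02 -0.04] spin -0.02
0.4609971261281109 [-0.14280759 -0.17239812 -0.44319608] [ 0.03  0.55  1.53 -0.    1.07 -1.64]
[276.73547688 306.95748224]
[277.51399382 216.57444357]
```

Call:
{"op": "send_rows", "data": {"commands": "35 0 0 1 0;35 0 0 1 0;35 0 0 1 0;35 0 0 .8 0;35 0 0 .4 0;35 0 0 0 0;35 0 0 0 0;35 0 0 0 0"}}

```text
t: 29.4
tcp_pos: [0.5909, 0.1293, 0.1162]
tool_rot: [-0.053, 0.999, -0.0, 0.001]
force: [-0.0, 0.3, -1.6]
finger_gap: 0.459
gripper_force: 30.5
```

```bash
python3 -c "
from h import *
go(rk(-.0407,.103,.115),-180+6.05)"
```

```text
tcp [0.5909 0.1293 0.1162] yaw -173.97 t 29.4 shift [ 1.4  -0.01  0.06] spin -0.01
```

Call:
{"op": "send_rows", "data": {"commands": "35 .2 0 .05 0;35 .3 0 0 0;35 .3 0 0 0;35 .2 0 0 0;35 .2 0 0 0;35 .2 0 0 0;35 0 0 0 0;35 0 0 0 0;35 0 0 0 0"}}

```text
t: 30.15
tcp_pos: [0.5651, 0.1267, 0.1155]
tool_rot: [-0.053, 0.999, 0.0, 0.004]
force: [4.5, 1.5, -0.9]
finger_gap: 0.461
gripper_force: 30.6
```

Call:
{"op": "send_rows", "data": {"commands": "35 .05 0 .12 0;35 .05 0 .12 0;35 0 0 .12 0;35 0 0 .1 0;35 0 0 .06 0;35 0 0 0 0;35 0 0 0 0;35 0 0 0 0"}}

```text
t: 30.82
tcp_pos: [0.5653, 0.1262, 0.1071]
tool_rot: [-0.053, 0.999, -0.0, 0.007]
force: [4.9, -0.1, 9.8]
finger_gap: 0.461
gripper_force: 31.7
```

```bash
python3 -c "
from h import *
go(rk(-.0407,.103,.1043),-180+6.05);print(readout.sense()['force'])"
```

```text
tcp [0.5653 0.1262 0.1071] yaw -173.96 t 30.8 shift [0.12 0.   0.14] spin -0.0
[ 4.86703413 -0.0933468   9.77120386]
```

Call:
{"op": "send_rows", "data": {"commands": "35 0 0 -.2 0;35 0 0 -.1 0;35 .12 0 0 0;35 .12 0 0 0;35 0 0 0 0;35 0 0 .1 0;35 0 0 .1 0;35 0 0 .1 0;35 0 0 0.08 0;35 0 0 0 0;35 0 0 0 0"}}

```text
t: 31.73
tcp_pos: [0.5612, 0.1257, 0.1048]
tool_rot: [-0.053, 0.999, -0.0, 0.007]
force: [8.6, 1.3, 2.9]
finger_gap: 0.462
gripper_force: 31.2
```

```bash
cat >> h.py <<'E'
def lean(L=.1004):
    r=readout.sense(); t=r["tcp_pos"]; g=np.array([(t[:2]-O)@EX,t[2]+.011]); from scipy.optimize import brentq
    f=lambda q:(-.036-g[0])*np.cos(q)+(.08-g[1])*np.sin(q)+.0075
    q=brentq(f,-.3,.9); b=g-np.array([-np.sin(q),np.cos(q)])*L-.0025*np.array([np.cos(q),np.sin(q)])
    print("lean by rail",np.degrees(q).round(1),"lower edge x,z",b.round(4),"y",((t[:2]-O)@EY).round(4),"F",r["force"].round(1))
E
python3 -c "
from h import *
lean();go(rk(-.0407,.103,.1043),-180+6.05)"
```

```text
lean by rail 22.1 lower edge x,z [-0.0069  0.0218] y 0.1029 F [8.6 1.3 2.9]
 tcp [0.5612 0.1257 0.1048] yaw -173.96 t 31.7 shift [-0.09  0.01  0.02] spin -0.0
```

Call:
{"op": "send_rows", "data": {"commands": "35 -.05 0 .05 0;35 0 0 0 0;42 0 0 0 0;46 0 0 0 0;50 0 0 0 0;50 0 0 0 0;50 0 0 0 0;50 0 0 -.3 0;50 0 0 -.6 0;50 0 0 -1 0;50 0 0 -1 0;50 0 0 -1 0;50 0 0 -1 0;50 0 0 -1 0;50 0 0 0 0;50 0 0 0 0"}}

```text
t: 33.07
tcp_pos: [0.5568, 0.1258, 0.2203]
tool_rot: [-0.053, 0.999, -0.0, 0.001]
force: [0.0, 0.6, -0.7]
finger_gap: 0.588
gripper_force: 0.0
```

```bash
cat >> h.py <<'E'
def tops(s,box):
    "bright top strips -> list of pixel rectangles"
    x0,y0,x1,y1=box; g=cv2.cvtColor(s["pixels"][y0:y1,x0:x1],cv2.COLOR_RGB2GRAY)
    return g
E
python3 - <<'E'
from h import *
go((.4453,-.2943,.15),175)
s=snap("wrist")
th=np.radians(20)
def P(lx,ly,lz,Y,th):  # panel-local -> world
    b=np.array([-.0088,.02]); c=b+np.array([np.cos(th),np.sin(th)])*(lx+.0025)+np.array([-np.sin(th),np.cos(th)])*lz
    return rk(c[0],Y+ly,c[1])
for n,l in dict(topL=(0,-.02,.11),topR=(0,.02,.11),midC=(-.0025,0,.055),botFL=(.0025,-.02,0),botFR=(.0025,.02,0)).items():
    print(n,proj(s,P(*l,.103,th)).round(1))
# predicted vs observed: matching of top edge: print gray column through the middle
u,v=proj(s,P(0,0,.11,.103,th)).astype(int); g=cv2.cvtColor(s["pixels"],cv2.COLOR_RGB2GRAY)
print(u,v,g[v-30:v+40,u].tolist()); print(g[v-5,u-60:u+60].tolist())
E
```

```text
tcp [0.5568 0.1258 0.2203] yaw -173.94 t 33.1 shift [  7.77 -20.3    3.5 ] spin -87.24
topL [250.6 216.7]
topR [303.5 216.8]
midC [277.3 214. ]
botFL [259.2 219. ]
botFR [295.8 219. ]
277 216 [76, 77, 77, 77, 77, 76, 75, 76, 75, 74, 87, 109, 117, 119, 119, 120, 111, 88, 69, 79, 82, 88, 96, 98, 93, 87, 83, 72, 79, 118, 132, 129, 127, 129, 130, 146, 174, 175, 176, 175, 175, 176, 174, 173, 173, 175, 176, 177, 177, 177, 175, 176, 175, 173, 174, 174, 174, 174, 174, 172, 174, 165, 136, 127, 128, 127, 126, 127, 127, 122]
[87, 87, 87, 87, 86, 88, 87, 87, 87, 87, 86, 88, 86, 87, 87, 87, 88, 87, 88, 87, 87, 87, 87, 88, 87, 87, 89, 87, 88, 88, 87, 88, 87, 87, 87, 87, 87, 87, 88, 87, 87, 87, 86, 87, 87, 87, 86, 87, 87, 87, 87, 87, 87, 88, 88, 87, 87, 87, 86, 87, 87, 87, 88, 88, 87, 87, 87, 87, 87, 87, 86, 87, 87, 88, 86, 87, 86, 88, 88, 87, 87, 87, 87, 89, 86, 86, 87, 87, 88, 87, 87, 87, 87, 87, 87, 87, 88, 86, 87, 87, 87, 88, 145, 145, 146, 145, 146, 146, 146, 146, 146, 145, 146, 146, 146, 146, 144, 145, 146, 146]
```

Call:
{"op": "send_rows", "data": {"commands": "62 .37 -.967 0 0;62 .37 -.967 0 0;62 .37 -.967 0 0;62 .37 -.967 0 0;62 .37 -.967 0 0;62 .37 -.967 0 0;62 .37 -.967 0 0;62 .37 -.967 0 0;62 .37 -.967 0 0;62 .37 -.967 0 0;62 .37 -.967 0 0;62 .37 -.967 0 0;62 .37 -.967 0 0;62 .37 -.967 0 0;62 .37 -.967 0 0;62 .37 -.967 0 0;62 .37 -.967 0 0;62 .37 -.967 0 0;62 .37 -.967 0 0;62 .37 -.967 0 0"}}

```text
t: 34.78
tcp_pos: [0.4487, -0.2746, 0.2173]
tool_rot: [-0.053, 0.999, 0.001, -0.001]
force: [-0.1, 0.2, 0.4]
finger_gap: 0.724
gripper_force: 0.0
```

Call:
{"op": "send_rows", "data": {"commands": "62 .37 -.967 0 0;62 0 0 .5 .92;62 0 0 1 .92;62 0 0 1 .92;62 0 0 .5 0;62 0 0 0 0;62 0 0 0 0"}}

```text
t: 35.37
tcp_pos: [0.4441, -0.2939, 0.158]
tool_rot: [0.043, 0.999, 0.001, -0.001]
force: [-0.5, -0.2, 0.9]
finger_gap: 0.723
gripper_force: 0.0
```

```bash
python3 - <<'E'
from h import *
go((.4453,-.2943,.0945),175)
s=snap("wrist")
g=cv2.cvtColor(s["pixels"],cv2.COLOR_RGB2GRAY)
c=proj(s,(.4453,-.2943,.116)).round(1); print(c, [proj(s,(.4453,-.2943+d,.116)).round(1) for d in(-.02,.02)])
u,v=c.astype(int); print("col",g[v-25:v+15,u].tolist()); print("row",g[v-6,u-70:u+70:2].tolist())
E
```

```text
tcp [ 0.4441 -0.2939  0.158 ] yaw 175.1 t 35.4 shift [-0.07 -0.02  3.18] spin 0.02
[276.5 245.7] [array([243.4, 248.3]), array([309.9, 243.1])]
col [74, 66, 34, 12, 5, 8, 6, 7, 7, 16, 50, 74, 74, 75, 76, 75, 76, 74, 76, 76, 75, 76, 79, 100, 118, 118, 118, 117, 117, 115, 92, 11, 5, 6, 8, 9, 6, 7, 26, 58]
row [155, 155, 154, 157, 158, 159, 159, 159, 160, 159, 160, 160, 159, 161, 161, 161, 160, 160, 160, 115, 75, 74, 75, 73, 73, 76, 76, 77, 75, 77, 78, 76, 75, 74, 76, 76, 75, 75, 76, 74, 73, 74, 76, 75, 78, 76, 75, 76, 75, 75, 74, 75, 56, 57, 55, 139, 158, 158, 158, 158, 157, 157, 155, 154, 151, 147, 144, 139, 140, 140]
```

Call:
{"op": "send_rows", "data": {"commands": "62 -.07 -.02 .9 0;62 0 0 1 0;62 0 0 .8 0;62 0 0 .45 0;62 0 0 0 0;62 0 0 0 0;35 0 0 0 0;35 0 0 0 0;35 0 0 0 0;35 0 0 0 0;35 0 0 0 0;35 0 0 0 0"}}

```text
t: 36.42
tcp_pos: [0.4467, -0.2957, 0.0974]
tool_rot: [0.043, 0.999, -0.001, 0.001]
force: [0.3, -0.2, 6.2]
finger_gap: 0.457
gripper_force: 30.2
```

```bash
python3 -c "
from h import *
go(rk(-.013,.035,.2),-180+6.05)"
```

```text
tcp [ 0.4467 -0.2957  0.0974] yaw 175.02 t 36.4 shift [-5.98 18.43 -5.15] spin 87.24
```

Call:
{"op": "send_rows", "data": {"commands": "35 0 0 -.4 0;35 0 0 -.7 0;35 0 0 -1 0;35 0 0 -1 0;35 0 0 -1 0;35 0 0 -1 0;35 -.315 .97 -.05 0;35 -.315 .97 0 0;35 -.315 .97 0 0;35 -.315 .97 0 0;35 -.315 .97 0 0;35 -.315 .97 0 0;35 -.315 .97 0 0;35 -.315 .97 0 0;35 -.315 .97 0 0;35 -.315 .97 0 0;35 -.315 .97 0 0"}}

```text
t: 37.83
tcp_pos: [0.5335, -0.0874, 0.1995]
tool_rot: [0.043, 0.999, 0.0, -0.0]
force: [-0.1, 0.1, -0.3]
finger_gap: 0.458
gripper_force: 30.4
```

Call:
{"op": "send_rows", "data": {"commands": "35 -.315 .97 0 0;35 -.315 .97 0 0;35 -.315 .97 0 0;35 -.315 .97 0 0;35 -.315 .97 0 0;35 -.315 .97 0 0;35 -.315 .97 0 0;35 -.315 .97 0 0;35 0 0 0 -.92;35 0 0 0 -.92;35 0 0 0 -.92;35 0 0 0 0;35 0 0 0 0"}}

```text
t: 38.92
tcp_pos: [0.597, 0.0618, 0.1993]
tool_rot: [-0.052, 0.999, 0.0, -0.0]
force: [0.4, 0.2, -1.5]
finger_gap: 0.461
gripper_force: 30.4
```

```bash
python3 - <<'E'
from h import *
go(rk(-.013,.035,.117),-180+6.05); r=readout.sense(); print(r["finger_gap"])
s=snap("wrist"); g=cv2.cvtColor(s["pixels"],cv2.COLOR_RGB2GRAY)
def P(lx,ly,lz,Y,th):
    b=np.array([-.0088,.02]); c=b+np.array([np.cos(th),np.sin(th)])*(lx+.0025)+np.array([-np.sin(th),np.cos(th)])*lz
    return rk(c[0],Y+ly,c[1])
th=np.radians(20)
for n,l in dict(topL=(0,-.02,.11),topR=(0,.02,.11),botFL=(-.0025,-.02,0),botFR=(-.0025,.02,0)).items():
    print(n,proj(s,P(*l,.103,th)).round(1))
u,v=proj(s,P(0,0,.11,.103,th)).astype(int); print(u,v,"col",g[v-25:v+30,u].tolist()); print("row+0",g[v,u-50:u+50:2].tolist())
E
```

```text
tcp [0.597  0.0618 0.1993] yaw -174.03 t 38.9 shift [-0.03 -0.03  4.11] spin -0.02
0.4605294612238572
topL [348.8 180.8]
topR [409.1 180.7]
botFL [325.2 190.7]
botFR [365.1 190.6]
378 180 col [139, 139, 124, 83, 82, 82, 82, 83, 82, 82, 82, 83, 108, 125, 90, 137, 165, 94, 81, 86, 90, 96, 96, 138, 183, 185, 185, 184, 185, 184, 162, 90, 91, 52, 36, 76, 100, 132, 173, 184, 184, 184, 184, 184, 183, 184, 184, 184, 184, 185, 184, 183, 183, 184, 184]
row+0 [93, 152, 153, 153, 154, 94, 92, 92, 92, 86, 67, 76, 184, 184, 184, 185, 185, 185, 184, 185, 185, 185, 185, 184, 185, 185, 185, 185, 185, 184, 183, 185, 185, 185, 184, 184, 185, 185, 185, 184, 185, 179, 150, 151, 151, 150, 150, 150, 150, 150]
```

Call:
{"op": "send_rows", "data": {"commands": "35 -.03 -.03 1 0;35 0 0 1 0;35 0 0 1 0;35 0 0 .7 0;35 0 0 .41 0;35 0 0 0 0;35 0 0 0 0;35 .2 0 0 0;35 .3 0 0 0;35 .3 0 0 0;35 .2 0 0 0;35 .2 0 0 0;35 .2 0 0 0;35 .2 0 0 0;35 .1 0 0 0;35 0 0 0 0;35 0 0 0 0"}}

```text
t: 40.38
tcp_pos: [0.5673, 0.0576, 0.1184]
tool_rot: [-0.052, 0.999, -0.0, 0.004]
force: [5.4, 1.8, 0.3]
finger_gap: 0.461
gripper_force: 30.6
```

```bash
python3 -c "
from h import *
lean(.1024);go(rk(-.0414,.035,.1062),-180+6.05)"
```

```text
lean by rail 17.4 lower edge x,z [-0.0154  0.031 ] y 0.0345 F [5.4 1.8 0.3]
 tcp [0.5673 0.0576 0.1184] yaw -173.98 t 40.4 shift [-0.11  0.03  0.61] spin -0.01
```

Call:
{"op": "send_rows", "data": {"commands": "35 0 .03 .12 0;35 0 0 .12 0;35 0 0 .12 0;35 0 0 .12 0;35 0 0 .12 0;35 0 0 .05 0;35 0 0 0 0;35 0 0 0 0"}}

```text
t: 41.05
tcp_pos: [0.569, 0.0579, 0.1072]
tool_rot: [-0.053, 0.999, -0.001, 0.006]
force: [5.5, 0.1, 10.1]
finger_gap: 0.461
gripper_force: 31.8
```

```bash
python3 -c "
from h import *
lean(.1024);go(rk(-.0414,.035,.1062),-180+6.05)"
```

```text
lean by rail 19.9 lower edge x,z [-0.0094  0.0211] y 0.0346 F [ 5.5  0.1 10.1]
 tcp [0.569  0.0579 0.1072] yaw -173.97 t 41.0 shift [-0.02  0.02  0.05] spin -0.01
```

Call:
{"op": "send_rows", "data": {"commands": "42 0 0 -.03 0;46 0 0 0 0;50 0 0 0 0;50 0 0 0 0;50 0 0 0 0;50 0 0 -.3 0;50 0 0 -.6 0;50 0 0 -1 0;50 0 0 -1 0;50 0 0 -1 0;50 0 0 -1 0;50 0 0 -1 0;50 0 0 0 0;50 0 0 0 0"}}

```text
t: 42.22
tcp_pos: [0.5645, 0.0582, 0.2236]
tool_rot: [-0.053, 0.999, -0.0, 0.001]
force: [0.4, -0.4, -1.0]
finger_gap: 0.59
gripper_force: 0.0
```

```bash
python3 -c "
from h import *
go((.4818,-.2949,.155),175)"
```

```text
tcp [0.5645 0.0582 0.2236] yaw -173.94 t 42.2 shift [  5.98 -17.12   3.42] spin -87.24
```

Call:
{"op": "send_rows", "data": {"commands": "62 .332 -.951 0 0;62 .332 -.951 0 0;62 .332 -.951 0 0;62 .332 -.951 0 0;62 .332 -.951 0 0;62 .332 -.951 0 0;62 .332 -.951 0 0;62 .332 -.951 0 0;62 .332 -.951 0 0;62 .332 -.951 0 0;62 .332 -.951 0 0;62 .332 -.951 0 0;62 .332 -.951 0 0;62 .332 -.951 0 0;62 .332 -.951 0 0;62 .332 -.951 0 0;62 .332 -.951 0 0;62 .332 -.951 0 0;62 0 0 .4 0;62 0 0 0 0"}}

```text
t: 43.88
tcp_pos: [0.4797, -0.2943, 0.2117]
tool_rot: [-0.052, 0.999, 0.002, -0.002]
force: [0.2, 1.2, 0.2]
finger_gap: 0.728
gripper_force: 0.0
```

Call:
{"op": "send_rows", "data": {"commands": "62 0 0 1 .92;62 0 0 1 .92;62 0 0 1 .92;62 0 0 0 0;62 0 0 0 0"}}

```text
t: 44.3
tcp_pos: [0.4804, -0.2927, 0.153]
tool_rot: [0.042, 0.999, 0.002, -0.002]
force: [-0.2, 0.2, 0.4]
finger_gap: 0.721
gripper_force: 0.0
```

```bash
cat >> h.py <<'E'
def chk(p):
    s=snap("wrist"); g=cv2.cvtColor(s["pixels"],cv2.COLOR_RGB2GRAY)
    print([proj(s,np.array(p)+[0,d,0]).round(0) for d in(-.02,0,.02)])
    u,v=proj(s,p).astype(int); print("col",v-20,g[v-20:v+15,u].tolist()); print("row",v-6,u-70,g[v-6,u-70:u+70:2].tolist())
E
python3 -c "
from h import *
go((.4818,-.2949,.096),175)
chk((.4818,-.2949,.116))"
```

```text
tcp [ 0.4804 -0.2927  0.153 ] yaw 175.17 t 44.3 shift [-0.09 -0.11  2.85] spin 0.04
[array([239., 253.]), array([273., 250.]), array([308., 247.])]
col 229 [6, 6, 8, 17, 47, 72, 73, 73, 72, 72, 72, 71, 72, 72, 72, 72, 72, 83, 109, 115, 114, 114, 114, 114, 104, 62, 7, 3, 9, 10, 7, 6, 21, 53, 72]
row 243 203 [157, 157, 158, 157, 157, 157, 155, 152, 151, 153, 156, 156, 156, 156, 156, 155, 156, 155, 155, 74, 71, 71, 72, 71, 72, 74, 74, 72, 73, 73, 74, 73, 72, 72, 72, 72, 70, 71, 73, 72, 71, 73, 72, 73, 74, 73, 73, 72, 71, 72, 73, 74, 53, 52, 153, 153, 152, 151, 153, 152, 152, 153, 152, 152, 152, 153, 153, 153, 154, 153]
```

Panel 3 is where predicted (columns about 241–308, top strip rows 247–253). Grip.

Call:
{"op": "send_rows", "data": {"commands": "62 -.09 -.08 .9 0;62 0 0 .9 0;62 0 0 .7 0;62 0 0 .4 0;62 0 0 0 0;62 0 0 0 0;35 0 0 0 0;35 0 0 0 0;35 0 0 0 0;35 0 0 0 0;35 0 0 0 0;35 0 0 0 0"}}

```text
t: 45.35
tcp_pos: [0.4837, -0.2971, 0.0978]
tool_rot: [0.044, 0.999, -0.001, 0.001]
force: [0.6, 1.2, 6.5]
finger_gap: 0.461
gripper_force: 30.1
```

```bash
python3 -c "
from h import *
go(rk(-.013,-.035,.205),-180+6.05)"
```

```text
tcp [ 0.4837 -0.2971  0.0978] yaw 175.01 t 45.4 shift [-4.8  14.9  -5.37] spin 87.24
```

Call:
{"op": "send_rows", "data": {"commands": "35 0 0 -.4 0;35 0 0 -.7 0;35 0 0 -1 0;35 0 0 -1 0;35 0 0 -1 0;35 0 0 -1 0;35 -.3 .931 -.2 0;35 -.3 .931 0 0;35 -.3 .931 0 0;35 -.3 .931 0 0;35 -.3 .931 0 0;35 -.3 .931 0 0;35 -.3 .931 0 0;35 -.3 .931 0 0;35 -.3 .931 0 0;35 -.3 .931 0 0;35 -.3 .931 0 0"}}

```text
t: 46.77
tcp_pos: [0.5665, -0.0973, 0.2027]
tool_rot: [0.043, 0.999, 0.0, -0.0]
force: [-0.5, -0.6, -1.0]
finger_gap: 0.458
gripper_force: 30.4
```

Call:
{"op": "send_rows", "data": {"commands": "35 -.3 .931 0 0;35 -.3 .931 0 0;35 -.3 .931 0 0;35 -.3 .931 0 0;35 -.3 .931 0 0;35 0 0 0 -.92;35 0 0 0 -.92;35 0 0 0 -.92;35 0 0 0 0;35 0 0 0 0"}}

```text
t: 47.6
tcp_pos: [0.6042, -0.0081, 0.2026]
tool_rot: [-0.052, 0.999, 0.0, -0.0]
force: [-0.1, 0.1, -1.3]
finger_gap: 0.461
gripper_force: 30.4
```

```bash
cat >> h.py <<'E'
def P(lx,ly,lz,Y,th=np.radians(20)):
    b=np.array([-.0088,.02]); c=b+np.array([np.cos(th),np.sin(th)])*(lx+.0025)+np.array([-np.sin(th),np.cos(th)])*lz
    return rk(c[0],Y+ly,c[1])
def chkp(Y):
    s=last("wrist"); g=cv2.cvtColor(s["pixels"],cv2.COLOR_RGB2GRAY)
    c=proj(s,P(0,0,.11,Y)); print("pred ends",proj(s,P(0,-.02,.11,Y)).round(0),proj(s,P(0,.02,.11,Y)).round(0))
    u,v=c.astype(int); print(" col",v-15,g[v-15:v+20,u].tolist()); print(" row",v,u-50,g[v,u-50:u+50:2].tolist())
E
python3 -c "
from h import *
go(rk(-.013,-.035,.118),-180+6.05); print(readout.sense()['finger_gap']); snap('wrist'); chkp(.035)"
```

```text
tcp [ 0.6042 -0.0081  0.2026] yaw -174.03 t 47.6 shift [-0.04 -0.01  4.23] spin -0.02
0.4613695624903842
pred ends [351. 180.] [411. 180.]
 col 164 [82, 105, 136, 135, 122, 100, 115, 112, 79, 84, 89, 94, 96, 98, 138, 179, 183, 183, 184, 184, 184, 165, 99, 81, 24, 66, 94, 123, 170, 183, 182, 183, 182, 183, 182]
 row 179 330 [91, 153, 154, 153, 153, 92, 90, 92, 88, 75, 167, 180, 179, 179, 179, 181, 181, 180, 181, 181, 182, 181, 179, 181, 181, 179, 179, 181, 179, 179, 181, 180, 181, 180, 180, 181, 180, 180, 180, 181, 151, 150, 151, 151, 150, 150, 150, 92, 91, 91]
```

Call:
{"op": "send_rows", "data": {"commands": "35 -.03 0 1 0;35 0 0 1 0;35 0 0 1 0;35 0 0 .8 0;35 0 0 .43 0;35 0 0 0 0;35 0 0 0 0;35 .2 0 0 0;35 .3 0 0 0;35 .3 0 0 0;35 .2 0 0 0;35 .2 0 0 0;35 .2 0 0 0;35 .2 0 0 0;35 .1 0 0 0;35 0 0 0 0;35 0 0 0 0"}}

```text
t: 49.07
tcp_pos: [0.574, -0.0119, 0.1194]
tool_rot: [-0.052, 0.999, -0.001, 0.004]
force: [4.9, 1.0, -1.0]
finger_gap: 0.457
gripper_force: 30.5
```

Call:
{"op": "send_rows", "data": {"commands": "35 0 .02 .12 0;35 0 0 .12 0;35 0 0 .12 0;35 0 0 .12 0;35 0 0 .12 0;35 0 0 .05 0;35 0 0 0 0;35 0 0 0 0"}}

```text
t: 49.73
tcp_pos: [0.5752, -0.0119, 0.1066]
tool_rot: [-0.053, 0.999, -0.001, 0.005]
force: [6.8, 0.5, 3.7]
finger_gap: 0.458
gripper_force: 31.2
```

```bash
python3 -c "
from h import *
lean(.1028);go(rk(-.0416,-.035,.1066),-180+6.05)"
```

```text
lean by rail 21.9 lower edge x,z [-0.007   0.0213] y -0.0355 F [6.8 0.5 3.7]
 tcp [ 0.5752 -0.0119  0.1066] yaw -173.97 t 49.7 shift [-0.07  0.03  0.  ] spin -0.01
```

Call:
{"op": "send_rows", "data": {"commands": "35 -.03 0 .05 0;35 0 0 0 0;42 0 0 0 0;46 0 0 0 0;50 0 0 0 0;50 0 0 0 0;50 0 0 0 0;50 0 0 -.3 0;50 0 0 -.6 0;50 0 0 -1 0;50 0 0 -1 0;50 0 0 -1 0;50 0 0 -1 0;50 0 0 -1 0;50 0 0 0 0;50 0 0 0 0"}}

```text
t: 51.07
tcp_pos: [0.5723, -0.0113, 0.2231]
tool_rot: [-0.053, 0.999, -0.0, 0.001]
force: [-0.3, -0.7, -0.3]
finger_gap: 0.591
gripper_force: 0.0
```

```bash
python3 -c "
from h import *
go((.5171,-.3019,.155),175)"
```

```text
tcp [ 0.5723 -0.0113  0.2231] yaw -173.95 t 51.1 shift [  4.28 -14.15   3.41] spin -87.24
```

Call:
{"op": "send_rows", "data": {"commands": "62 .285 -.943 0 0;62 .285 -.943 0 0;62 .285 -.943 0 0;62 .285 -.943 0 0;62 .285 -.943 0 0;62 .285 -.943 0 0;62 .285 -.943 0 0;62 .285 -.943 0 0;62 .285 -.943 0 0;62 .285 -.943 0 0;62 .285 -.943 0 0;62 .285 -.943 0 0;62 .285 -.943 0 0;62 .285 -.943 0 0;62 .285 -.943 0 0;62 0 0 .4 0;62 0 0 1 .92;62 0 0 1 .92;62 0 0 1 .92;62 0 0 0 0"}}

```text
t: 52.73
tcp_pos: [0.5134, -0.2982, 0.1484]
tool_rot: [0.044, 0.999, 0.004, -0.005]
force: [-0.1, 1.0, -1.0]
finger_gap: 0.722
gripper_force: 0.0
```

```bash
python3 -c "
from h import *
go((.5171,-.3019,.096),175)
chk((.5171,-.3019,.116))"
```

```text
tcp [ 0.5134 -0.2982  0.1484] yaw 174.95 t 52.7 shift [-0.23 -0.19  2.62] spin -0.01
[array([236., 261.]), array([271., 258.]), array([306., 255.])]
col 237 [10, 4, 13, 45, 70, 69, 69, 70, 71, 70, 71, 71, 70, 69, 71, 71, 69, 84, 108, 112, 112, 111, 112, 112, 112, 128, 150, 149, 149, 149, 148, 148, 147, 147, 146]
row 251 200 [151, 152, 153, 152, 153, 152, 153, 153, 152, 153, 153, 153, 153, 153, 154, 154, 154, 153, 90, 70, 69, 69, 71, 70, 71, 72, 71, 69, 70, 71, 73, 71, 69, 71, 70, 71, 68, 69, 72, 70, 68, 69, 71, 71, 74, 70, 69, 71, 71, 70, 71, 71, 125, 152, 152, 152, 152, 152, 152, 153, 151, 152, 153, 152, 153, 153, 152, 152, 152, 152]
```

Call:
{"op": "send_rows", "data": {"commands": "62 -.1 -.1 .9 0;62 0 0 .9 0;62 0 0 .5 0;62 0 0 .25 0;62 0 0 0 0;62 0 0 0 0;35 0 0 0 0;35 0 0 0 0;35 0 0 0 0;35 0 0 0 0;35 0 0 0 0;35 0 0 0 0"}}

```text
t: 53.78
tcp_pos: [0.5192, -0.3041, 0.1041]
tool_rot: [0.044, 0.999, -0.001, 0.001]
force: [-0.4, 0.7, 5.4]
finger_gap: 0.453
gripper_force: 30.3
```

```bash
python3 -c "
from h import *
go(rk(-.013,-.103,.205),-180+6.05)"
```

```text
tcp [ 0.5192 -0.3041  0.1041] yaw 175.01 t 53.8 shift [-3.65 11.77 -5.05] spin 87.24
```

Call:
{"op": "send_rows", "data": {"commands": "50 0 0 0 0;62 0 0 0 0;62 0 0 0 0;62 0 0 .2 0;62 0 0 .15 0;62 0 0 0 0;35 0 0 0 0;35 0 0 0 0;35 0 0 0 0;35 0 0 0 0;35 0 0 0 0;35 0 0 0 0"}}

```text
t: 54.78
tcp_pos: [0.5184, -0.3037, 0.0959]
tool_rot: [0.043, 0.999, 0.0, -0.0]
force: [0.9, -0.7, -0.3]
finger_gap: 0.456
gripper_force: 30.2
```

```bash
python3 -c "
from h import *
go(rk(-.013,-.103,.205),-180+6.05)"
```

```text
tcp [ 0.5184 -0.3037  0.0959] yaw 175.02 t 54.8 shift [-3.68 11.75 -5.46] spin 87.24
```

Call:
{"op": "send_rows", "data": {"commands": "35 0 0 -.4 0;35 0 0 -.7 0;35 0 0 -1 0;35 0 0 -1 0;35 0 0 -1 0;35 0 0 -1 0;35 -.283 .904 -.3 0;35 -.283 .904 0 0;35 -.283 .904 0 0;35 -.283 .904 0 0;35 -.283 .904 0 0;35 -.283 .904 0 0;35 -.283 .904 0 0;35 -.283 .904 0 0;35 -.283 .904 0 0;35 -.283 .904 0 0;35 -.283 .904 0 0;35 -.283 .904 0 0;35 -.283 .904 0 0;35 0 0 0 -.92"}}

```text
t: 56.45
tcp_pos: [0.6131, -0.0726, 0.2046]
tool_rot: [0.009, 1.0, 0.001, 0.001]
force: [-0.8, 0.1, -0.2]
finger_gap: 0.46
gripper_force: 30.4
```

Call:
{"op": "send_rows", "data": {"commands": "35 0 0 0 -.92;35 0 0 0 -.92;35 0 0 0 0;35 0 0 0 0"}}

```text
t: 56.78
tcp_pos: [0.6122, -0.0758, 0.2044]
tool_rot: [-0.052, 0.999, -0.0, 0.0]
force: [-0.3, -0.3, -1.1]
finger_gap: 0.458
gripper_force: 30.4
```

```bash
python3 -c "
from h import *
go(rk(-.013,-.103,.1165),-180+6.05); print(readout.sense()['finger_gap']); snap('wrist'); chkp(-.035)"
```

```text
tcp [ 0.6122 -0.0758  0.2044] yaw -174.03 t 56.8 shift [ 0.   -0.    4.39] spin -0.02
0.4584885140514267
pred ends [348. 178.] [407. 178.]
 col 163 [84, 108, 140, 126, 86, 111, 128, 78, 87, 91, 95, 143, 189, 189, 189, 190, 190, 187, 165, 109, 108, 91, 31, 38, 82, 107, 108, 113, 125, 115, 59, 9, 9, 8, 5]
 row 178 327 [94, 94, 95, 95, 153, 142, 94, 95, 83, 70, 70, 108, 135, 189, 190, 190, 178, 176, 176, 177, 190, 190, 189, 190, 189, 190, 190, 189, 188, 190, 190, 175, 176, 174, 190, 189, 190, 190, 190, 190, 188, 153, 153, 153, 152, 153, 153, 153, 153, 94]
```

Call:
{"op": "send_rows", "data": {"commands": "35 0 0 1 0;35 0 0 1 0;35 0 0 1 0;35 0 0 .9 0;35 0 0 .5 0;35 0 0 0 0;35 0 0 0 0;35 .2 0 0 0;35 .3 0 0 0;35 .3 0 0 0;35 .2 0 0 0;35 .2 0 0 0;35 .2 0 0 0;35 .2 0 0 0;35 .08 0 0 0;35 0 0 0 0;35 0 0 0 0"}}

```text
t: 58.25
tcp_pos: [0.5817, -0.0799, 0.1175]
tool_rot: [-0.052, 0.999, -0.001, 0.004]
force: [4.9, 1.5, -0.3]
finger_gap: 0.461
gripper_force: 30.5
```

Call:
{"op": "send_rows", "data": {"commands": "35 0 .02 .12 0;35 0 0 .12 0;35 0 0 .12 0;35 0 0 .12 0;35 0 0 .1 0;35 0 0 .05 0;35 0 0 0 0;35 0 0 0 0"}}

```text
t: 58.92
tcp_pos: [0.5838, -0.0803, 0.1059]
tool_rot: [-0.052, 0.999, -0.002, 0.006]
force: [7.9, 0.6, 4.4]
finger_gap: 0.459
gripper_force: 31.2
```

```bash
python3 -c "
from h import *
lean(.1009);go(rk(-.0411,-.103,.1048),-180+6.05)"
```

```text
lean by rail 20.4 lower edge x,z [-0.0089  0.0214] y -0.1044 F [7.9 0.6 4.4]
 tcp [ 0.5838 -0.0803  0.1059] yaw -174.0 t 58.9 shift [-0.03  0.07  0.05] spin -0.01
```

Call:
{"op": "send_rows", "data": {"commands": "35 0 0 .03 0;42 0 0 0 0;46 0 0 0 0;50 0 0 0 0;50 0 0 0 0;50 0 0 0 0;50 0 0 -.3 0;50 0 0 -.6 0;50 0 0 -1 0;50 0 0 -1 0;50 0 0 -1 0;50 0 0 -1 0;50 0 0 -1 0;30 0 0 -1 0;0 0 0 -1 0;0 0 0 0 0;0 0 0 0 0", "grip_force": 30}}

```text
t: 60.33
tcp_pos: [0.5791, -0.0792, 0.2619]
tool_rot: [-0.053, 0.999, -0.001, 0.001]
force: [0.2, -0.8, -0.2]
finger_gap: 0.021
gripper_force: 0.0
```

```bash
python3 -c "
from h import *
go((.47,.335,.265)); snap('wrist'); [chkp(y) for y in (-.103,-.035)]"
```

```text
tcp [ 0.5791 -0.0792  0.2619] yaw -173.94 t 60.3 shift [ 3.24 21.17 -0.19] spin None
pred ends [255. 200.] [300. 200.]
 col 184 [78, 78, 99, 123, 124, 119, 95, 76, 83, 88, 97, 99, 96, 89, 78, 96, 130, 131, 131, 133, 119, 91, 119, 122, 119, 120, 121, 122, 149, 181, 180, 180, 180, 181, 180]
 row 199 227 [81, 87, 87, 85, 86, 85, 86, 86, 100, 99, 99, 99, 100, 99, 103, 102, 102, 103, 104, 103, 103, 104, 103, 100, 98, 96, 96, 97, 95, 97, 96, 98, 95, 96, 95, 96, 94, 84, 85, 85, 86, 96, 96, 127, 127, 123, 122, 122, 121, 80]
pred ends [332. 200.] [378. 200.]
 col 184 [123, 97, 120, 167, 180, 172, 133, 74, 83, 88, 95, 97, 93, 137, 180, 180, 180, 180, 161, 75, 56, 76, 103, 115, 122, 124, 123, 148, 180, 165, 125, 124, 124, 122, 121]
 row 199 305 [85, 86, 96, 96, 127, 127, 123, 122, 122, 121, 80, 74, 69, 64, 95, 180, 180, 180, 181, 180, 181, 181, 181, 180, 180, 180, 180, 180, 180, 180, 181, 180, 180, 180, 180, 180, 180, 126, 124, 124, 124, 125, 124, 124, 118, 76, 75, 75, 75, 75]
```

Call:
{"op": "send_rows", "data": {"commands": "0 .15 .96 0 0;0 .15 .96 0 0;0 .15 .96 0 0;0 .15 .96 0 0;0 .15 .96 0 0;0 .15 .96 0 0;0 .15 .96 0 0;0 .15 .96 0 0;0 .15 .96 0 0;0 .15 .96 0 0;0 .15 .96 0 0;0 .15 .96 0 0;0 .15 .96 0 0;0 .15 .96 0 0;0 .15 .96 0 0;0 .15 .96 0 0;0 .15 .96 0 0;0 .15 .96 0 0;0 .15 .96 0 0;0 .15 .96 0 0"}}

```text
t: 62.05
tcp_pos: [0.4771, 0.2969, 0.2587]
tool_rot: [-0.053, 0.999, -0.001, -0.002]
force: [0.1, 0.4, -1.2]
finger_gap: -0.001
gripper_force: 0.0
```

Call:
{"op": "send_rows", "data": {"commands": "0 .15 .96 0 0;0 .15 .96 0 0;0 0 0 0 0;0 0 0 0 0"}}

```text
t: 62.38
tcp_pos: [0.4673, 0.3341, 0.259]
tool_rot: [-0.054, 0.999, -0.001, -0.002]
force: [-0.1, -0.4, -0.2]
finger_gap: 0.002
gripper_force: 0.0
```

```bash
python3 - <<'E'
from h import *
s=snap("wrist"); im=s["pixels"]; mx=im.max(2)
c=proj(s,(.5365,.3435,.153)); print("pred ball",c)
n,l,st,ce=cv2.connectedComponentsWithStats((mx<45).astype(np.uint8))
for i in range(1,n):
    if st[i,4]>60: print(st[i],ce[i].round(1))
for v in range(int(c[1])-40,int(c[1])+44,4): print(v,"".join("%4d"%x for x in mx[v,int(c[0])-48:int(c[0])+48:4]))
go((.497,.3435,.15))
E
```

```text
pred ball [280.03708602 287.54905663]
[113   0 126  18 684] [189.1   8. ]
[268  71  67  20 876] [301.9  80.1]
[364  81  12  14 118] [370.   88.1]
[260 203  41  10 396] [279.7 207.5]
[127 231  29  28 299] [141.6 243.6]
[    0   258   545   162 45643] [248.9 370.1]
[ 49 263  30   3  73] [ 63. 264.]
[  1 268  35  22 450] [ 15.7 278.6]
[374 277 186  28 525] [486.6 291. ]
[ 37 315  29  13  99] [ 52.3 318.2]
247  158 160  52  81 136 138  76 134  83  80  80  79  80  79 132 135 132 133 102 134 135 115 172 173
251  157 161  50 129 137 137 120 133  84  79  80  79  79  80  80 132 131 134  92 134 134 112 173 173
255  166 171  46 129 134 136 119 133  80  79  79  79  77  79  78 131 132 133  85 134 134 113 173 173
259  171 172  40 128 135 134 121 133 129  61  63  17  12  61  62  62 132 132  94 132 133 110 173 172
263  164 164  36 128 137 136 123 134 108  64  61  15  11  64  64  64 132 131 111 134 133 111 173 173
267  151 151  32 101 135 136  77 134  72  64  63  16  10  63  64  65 133 132 120 134 134 106 168 170
271  159 160  74 127 136  21  14  17  63  64  64  13  10  65  62  64  16  16  16 134 135
[... 808 characters left out ...]
 172 173 173
307  173 173  61  14  12  15  15  11  17  16  19  26  24  80  13  16  16  15  16  18  16  15 173 173
311  173 173  15  16  18  24  26  19  17  14  15  22  25  12  15  16  16  23  25  15  14  14 162 174
315   85  15  15  17  15  17  17  15  14  13  15  27  25  16  15  17  17  16  12  14  12  17  14  13
319   17  15  15  13  12  17  18  11  15  17  11  23  23  11  14  15  14  17  15  15  15  17  16  17
323   14  16  13  11  18  17  15  13  13  17  16  23  25  18  17  17  14  15  15  17  18  16  12  13
327   15  14  13  14  16  17  12  13  17  14  17  23  23  15  13  13  17  12  16  16  16  11  14  15
 tcp [0.4678 0.3335 0.2592] yaw -173.9 t 62.4 shift [-1.52  0.35  5.46] spin None
```

Call:
{"op": "send_rows", "data": {"commands": "0 -.87 .13 0 0;0 0 0 .9 0;0 0 0 1 0;0 0 0 1 0;0 0 0 1 0;0 0 0 1 0;0 0 0 .65 0;0 0 0 0 0;0 0 0 0 0;0 -.4 0 0 0;0 -.4 0 0 0;0 -.4 0 0 0;0 -.4 0 0 0;0 -.4 0 0 0;0 0 0 0 0"}}

```text
t: 63.68
tcp_pos: [0.5283, 0.343, 0.1503]
tool_rot: [-0.052, 0.999, 0.001, 0.002]
force: [-0.0, -0.4, -0.3]
finger_gap: 0.001
gripper_force: 0.0
```

Call:
{"op": "send_rows", "data": {"commands": "0 -.4 0 0 0;0 -.4 0 0 0;0 -.4 0 0 0;0 -.4 0 0 0;0 -.3 0 0 0;0 0 0 0 0;0 0 0 0 0"}}

```text
t: 64.27
tcp_pos: [0.5567, 0.3457, 0.1487]
tool_rot: [-0.053, 0.999, -0.002, -0.008]
force: [-13.4, -1.7, 6.8]
finger_gap: 0.003
gripper_force: 6.9
```

Call:
{"op": "send_rows", "data": {"commands": "0 .5 0 0 0;0 1 0 0 0;0 1 0 0 0;0 0 0 -1 0;0 0 0 -1 0;0 0 0 -1 0;0 0 0 -1 0;0 1 0 -1 0;0 1 -.8 0 0;0 1 -.8 0 0;0 1 -.8 0 0;0 0 -.8 0 0;0 0 -.8 0 0;0 0 -.8 0 0;0 0 -.8 0 0;0 0 -.8 0 0;0 0 -.8 0 0;0 0 0 0 0"}}

```text
t: 65.77
tcp_pos: [0.4507, 0.1877, 0.2501]
tool_rot: [-0.052, 0.999, -0.0, 0.001]
force: [0.5, -0.1, 0.8]
finger_gap: -0.001
gripper_force: 0.0
```

```bash
python3 - <<'E'
from h import *
for n,c in(("top",(166,211)),("scene",(296,130))):
    o=last(n); os={k:o[k] for k in o.files}; os["pixels"]=o["pixels"].copy(); s=cams.snapshot(n)
    for q,t in((os,"old"),(s,"new")):
        print(n,t)
        m=q["pixels"].max(2)
        for v in range(c[1]-16,c[1]+14,2): print(v,"".join("%4d"%x for x in m[v,c[0]-24:c[0]+26:2]))
    print("proj off/on",proj(os,(.5365,.3435,.153)),proj(os,(.594,.3495,.153)))
r=readout.sense(); print(r["tcp_pos"],r["force"])
E
```

```text
top old
195  235 236 233 235 234 234 231 226 219 212 221 232 235 233 230 231 230 227 188 174 204 236 236 235 234
197  234 234 232 232 233 226 218 214 214 182 158 172 173 169 172 183 190 191 193 192 165 146 236 230 222
199  232 234 232 226 220 213 211 214 182 187 182 189 190 158 169 178 185 170 174 196 173  76 116 198 223
201  232 233 232 222 209 219 211 229 187 184 193 190 190 190 190 190 191 179 107 196 172  82  84 145 233
203  234 233 231 222 209 221 217 232 200 183 176 190 191 189 192 194 190 177 100 198 181  89 101 144 235
205  233 234 232 223 225 224 226 232 211 186 169 190 177 180 176 142 169 194 101 198 188  98 101 136 219
207  233 234 233 225 219 220 227 235 235 186 170 187  95  96  95 102  95 197 101 203 192 107 115 122 211
209  234 233 234 222 213 220 230 234 233 185 172 186 109 117 111 116  97 199  94 187 200 110 114 100 201
211  233 232 231 218 219 207 227 232 235 183 165 147  70  71  80  95  96 197 100 187 200 118 112 105 204
213  234 234 232 220 223 225 231 233 235 172 189  79  71  64  64 101 177 198 105 188 203 137 114 106 204
215  232 233 234 225 224 222 229 233 236 1
[... 4744 characters left out ...]
29  31  40  15   8  19  31  33  33
134   50  47  48  48  48  51  43  35  40  40  40  27  25  26  26  24  29  51  53  30  24  29  26  27  26
136   44  48  47  51  47  47  42  38  42  42  48  51  40  35  34  42  49  63  52  44  35  23  26  28  28
138  104  89  72  67  69  60  49  40  39  43  85 115 114  88  53  61  71  74 114 122  82  29  25  28  25
140  184 178 175 173 169 152 140 119  85  76  99 124 124  90  51  57  55  92 100 100  78  60  63  62  57
142  190 189 189 178 176 179 185 175 126 114 110 124 123  89  39  38  40  73  68  62  76 109  96 100 100
proj off/on [298.26350338 128.29784689] [316.16205232 128.83962767]
[0.45022741 0.18959031 0.25007854] [ 0.26807065 -0.18938314  0.89826493]
```

```bash
python3 - <<'E'
from h import *
def cen(s,n,c,thr):
    m=s["pixels"].max(2).astype(float); x0,y0=c; w=m[y0-7:y0+8,x0-7:x0+8]; wt=np.clip(thr-w,0,thr*.5)
    yy,xx=np.mgrid[y0-7:y0+8,x0-7:x0+8]; return np.array([(wt*xx).sum(),(wt*yy).sum()])/wt.sum()
new={n:cams.snapshot(n) for n in("top","scene")}; o={n:last(n) for n in new}
a={n:cen(o[n],n,c,t) for n,c,t in(("top",(168,214),90),("scene",(296,128),24))}
b={n:cen(new[n],n,c,t) for n,c,t in(("top",(165,198),90),("scene",(313,130),24))}
A=tri(o["scene"],a["scene"],o["top"],a["top"]);B=tri(new["scene"],b["scene"],new["top"],b["top"]); print(a,b,A,B,B-A)
A=atz(o["top"],*a["top"],.153);B=atz(new["top"],*b["top"],.153);print(A,B,np.linalg.norm(B-A),np.degrees(np.arctan2((B-A)[1],(B-A)[0])))
E
```

```text
{'top': array([167.66054159, 213.89361702]), 'scene': array([294.69230769, 128.66083916])} {'top': array([166.09461967, 198.23840445]), 'scene': array([311.6328125, 130.140625 ])} [0.52779117 0.33820481 0.15493235] [0.58089783 0.34489153 0.15000449] [ 0.05310666  0.00668672 -0.00492786]
[0.5303644  0.33927219 0.153     ] [0.58129681 0.34448379 0.153     ] 0.05119835158122764 5.842394121177898
```

```bash
python3 -c "
from h import *
go((.525,.339,.156),-173.95)"
```

```text
tcp [0.4497 0.1903 0.2499] yaw -173.94 t 66.0 shift [-4.52  7.    4.71] spin 0.0
```

Call:
{"op": "send_rows", "data": {"commands": "0 0 1 0 0;0 0 1 0 0;0 0 1 0 0;0 0 1 0 0;0 0 1 0 0;0 0 1 0 0;0 0 1 0 0;0 -1 0 0 0;0 -1 0 0 0;0 -1 0 0 0;0 -.8 0 .7 0;0 -.7 0 1 0;0 0 0 1 0;0 0 0 1 0;0 0 0 1 0;0 0 0 0 0;0 0 0 0 0"}}

```text
t: 67.38
tcp_pos: [0.5229, 0.339, 0.1546]
tool_rot: [-0.053, 0.999, -0.0, -0.001]
force: [1.0, -1.3, 0.5]
finger_gap: 0.002
gripper_force: 0.0
```

Call:
{"op": "send_rows", "data": {"commands": "0 -.4 0 0 0;0 -.4 0 0 0;0 -.4 0 0 0;0 -.3 0 0 0;0 0 0 0 0;0 0 0 0 0"}}

```text
t: 67.88
tcp_pos: [0.5544, 0.3416, 0.1561]
tool_rot: [-0.053, 0.999, 0.0, 0.0]
force: [-0.2, 0.2, -0.3]
finger_gap: -0.001
gripper_force: 0.0
```

Call:
{"op": "send_rows", "data": {"commands": "0 -.25 0 0 0;0 0 0 0 0;0 0 0 0 0"}}

```text
t: 68.13
tcp_pos: [0.5568, 0.3419, 0.1555]
tool_rot: [-0.053, 0.999, -0.0, -0.002]
force: [-4.5, -0.5, 2.0]
finger_gap: -0.003
gripper_force: 2.4
```

Call:
{"op": "send_rows", "data": {"commands": "0 -.2 0 0 0;0 0 0 0 0;0 0 0 0 0"}}

```text
t: 68.38
tcp_pos: [0.5571, 0.3419, 0.1551]
tool_rot: [-0.053, 0.999, -0.001, -0.006]
force: [-11.4, -1.8, 6.3]
finger_gap: -0.0
gripper_force: 5.9
```

Call:
{"op": "send_rows", "data": {"commands": "0 .6 0 0 0;0 1 0 0 0;0 1 0 0 0;0 0 0 -1 0;0 0 0 -1 0;0 0 0 -1 0;0 0 0 -1 0;0 0 0 -1 0;0 .5 -1 0 0;0 .5 -1 0 0;0 .5 -1 0 0;0 .5 -1 0 0;0 0 -1 0 0;0 0 -1 0 0;0 0 0 0 0;0 0 0 0 0"}}

```text
t: 69.72
tcp_pos: [0.4848, 0.2129, 0.2561]
tool_rot: [-0.052, 0.999, 0.0, 0.001]
force: [0.9, -0.6, -0.9]
finger_gap: -0.001
gripper_force: 0.0
```

```bash
python3 - <<'E'
from h import *
n=cams.snapshot("top"); o=last("top"); B=[]
for s,(u,v) in((o,(167,214)),(n,(166,198))):
    m=s["pixels"].max(2)
    for y in range(v-8,v+8): print(y,"".join("%4d"%x for x in m[y,u-9:u+9]))
    print()
w=snap("wrist"); r=readout.sense(); print(r["tcp_pos"])
for p in((.5304+.058,.345,.153),(.581,.3445,.153)): print(proj(w,p))
c=proj(w,(.585,.345,.153)).astype(int); m=w["pixels"].max(2)
for y in range(c[1]-32,c[1]+32,3): print(y,"".join("%4d"%x for x in m[y,c[0]-36:c[0]+36:3]), end="\n")
print(c)
E
```

```text
206  233 192 190 192 169 192 188 141 125 113 106 100 100  94  94  91 118 187
207  235 190 186 189 170 191 187 126  95  90  96  97  95 100 102 100  95 184
208  235 190 189 190 159 186 193 132 102 105 107 110 101 111 109 107  99 183
209  233 193 185 187 172 189 186 134 109 112 117 116 111 115 116 109  97 180
210  235 195 181 189 163 187 184 131 105  93 103 109 101 104 105 103  97 182
211  235 200 183 186 165 177 147 100  70  64  71  71  80  81  95  94  96 181
212  235 195 179 187 192 175  99  67  60  65  64  59  67  74  83 102 124 186
213  235 187 172 184 189 137  79  64  71  70  64  64  64  73 101 135 177 195
214  235 184 166 187 189 124  67  66  71  75  67  62  67  73 110 119 129 170
215  236 202 167 191 189 128  75  66  66  69  67  63  62  84 109 112 114 126
216  235 197 167 188 190 143  93  64  60  62  63  68  66  95 113 118 113 124
217  230 199 172 186 192 166 142 103  77  71  68  66  88 114 117 112 111 130
218  230 222 189 191 196 177 187 167 129 120  97  89 105 114 114 109 117 141
219  228 223 182 183 190 154 186 184 183 175 131 110 104 107 109 101 107 130
220  227 215 176 184 1
[... 2988 characters left out ...]
  14  12  16  14  12  17  13  16  15  15  18  14  39 112 155 153 129 169 169  79  79
347   14  16  12  17  13  14  10  14  12  11  15  13  14  14  14  13  15  14  17  60 168 131  78  79
350   21  17  15  14  12  12  13  16  16  10  11  13  12   8  14  15  14  14  21  26 167  82  77  78
353   19  18  15  14  10  12  13  14  12  14  16  13  15  16  13  15  11  13  14  16 151  78  79  78
356   21  16  21  18  16  11  15  16  13  14  14  15  13  16  13  12  12  12  13  17  13  13  79  81
359   21  20  19  19  20  13  15  14  16  14  10  14  15  15  16  10  14  14  11  12  15  14  10  65
362   47  21  18  21  18  19  19  16  15  16  17  14  14  10  14  11  14  15  14  18  17  14  12  11
[413 331]
```

```bash
python3 - <<'E'
from h import *
s=last("wrist"); m=s["pixels"].max(2)
print("ball",atz(s,418,329,.153),atz(s,418,328,.153))
e=np.array([np.cos(.103),np.sin(.103)]); q=np.array([-e[1],e[0]])
c=np.array([.556,.344])
def line(off,z,a,b,st):
    out=[]
    for d in np.arange(a,b,st):
        p=c+e*d+q*off; u,v=proj(s,(*p,z)); 
        out.append((int(d*1000),int(m[int(round(v)),int(round(u))]) if 0<=u<560 and 0<=v<420 else -1))
    print("off",off,"z",z,*["%d:%d"%t for t in out])
line(.034,.078,-.066,.07,.002); line(-.034,.078,-.066,-.03,.002); line(.018,.103,-.05,.05,.002); line(-.018,.103,-.05,.05,.002)
# y direction extents
for d in(-.045,-.04):
    print("ydir",d,*["%d:%d"%(o*1000,m[tuple(np.round(proj(s,(*(c+e*d+q*o),.078))).astype(int)[::-1])]) for o in np.arange(-.056,.058,.003)])
E
```

```text
ball [0.58182278 0.34861186 0.153     ] [0.58078013 0.34835561 0.153     ]
off 0.034 z 0.078 -66:149 -64:149 -62:148 -60:144 -57:137 -55:49 -53:74 -51:109 -49:119 -47:126 -45:129 -43:128 -41:127 -39:127 -37:127 -35:127 -33:128 -31:128 -29:77 -27:62 -25:112 -23:127 -21:128 -19:127 -17:127 -15:127 -13:127 -11:128 -9:127 -7:128 -5:127 -3:127 -1:128 0:127 2:126 4:126 6:127 8:127 10:128 12:127 14:126 16:127 18:106 20:127 22:127 24:129 26:128 28:128 30:129 32:129 34:129 36:129 38:128 40:127 42:127 44:128 46:125 48:168 50:167 52:160 54:136 56:77 58:69 60:75 62:75 64:48 66:7 68:10
off -0.034 z 0.078 -66:49 -64:51 -62:51 -60:50 -57:52 -55:56 -53:97 -51:120 -49:130 -47:134 -45:136 -43:136 -41:135 -39:135 -37:135 -35:134 -33:136 -31:136
off 0.018 z 0.103 -50:129 -48:128 -46:127 -44:77 -41:49 -39:48 -37:93 -35:120 -33:127 -31:127 -29:126 -27:126 -25:126 -23:127 -21:128 -19:127 -17:127 -15:127 -13:102 -11:79 -9:58 -7:62 -5:66 -3:72 -1:75 0:75 2:74 4:72 6:72 8:64 10:97 12:128 14:130 16:129 18:129 20:129 22:128 24:127 26:129 28:106 30:101 32:102 34:103 36:105 38:96 40:76 42:75 44:76 46:59 48:6
off 
[... 241 characters left out ...]
 12:126 14:127 16:126 18:127 20:128 22:128 24:127 26:127 28:125 30:149 32:169 34:168 36:168 38:169 40:169 42:169 44:168 46:168 48:168
ydir -0.045 -56:68 -53:6 -49:20 -46:41 -43:43 -40:62 -37:112 -34:134 -31:136 -28:135 -25:134 -22:134 -19:136 -16:135 -13:132 -10:131 -7:132 -4:132 -1:133 1:131 4:130 7:130 10:130 13:129 16:129 19:129 22:128 25:127 28:128 31:128 34:129 37:128 40:116 43:149 46:151 49:152 52:158 55:163
ydir -0.04 -56:25 -53:50 -49:33 -46:14 -43:42 -40:79 -37:117 -34:135 -31:135 -28:133 -25:134 -22:132 -19:120 -16:118 -13:131 -10:132 -7:80 -4:117 -1:118 1:118 4:117 7:129 10:130 13:129 16:116 19:115 22:114 25:128 28:129 31:129 34:127 37:127 40:114 43:149 46:150 49:149 52:157 55:162
```

```bash
python3 - <<'E'
from h import *
s=cams.snapshot("top"); g=s["pixels"].min(2); c=proj(s,(.50,-.14,.062)); print(c)
u,v=c.astype(int)
for y in range(v-16,v+17,3): print(y,"".join("%4d"%x for x in g[y,u-18:u+19:3]))
for Y in(.103,.035,-.035,-.103):
    u,v=proj(s,P(0,0,.11,Y)).astype(int); print(Y,u,v,g[v-6:v+8,u].tolist(), g[v,u-9:u+10].tolist())
E
```

```text
[315.93272213 222.85649523]
206  140 137 135 134 126 135 138 138 141 141 140 152 168
209  134 139 140 140 132 131 145 136 135 135 138 152 158
212  140 136 146 143 137 138 135 134 138 140 143 157 166
215  148 141 134 141 140 141 161 150 142 139 143 154 160
218  170 161 162 159 167 230 193 220 216 157 160 162 169
221  172 162 170 165 221 198 194 232 221 176 162 166 165
224  168 165 164 158 193 224 229 211 185 190 160 157 154
227  160 164 163 159 207 208 229 218 225 173 162 157 145
230  159 154 151 150  75 209 204 224 184 155 164 157 141
233  141 141 142 142 155 101  76  72 134 145 157 156 146
236  146 143 141 137 159 160 158 149 141 141 154 167 163
0.103 235 204 [171, 107, 79, 79, 69, 163, 231, 145, 88, 91, 95, 96, 103, 102] [184, 183, 178, 177, 166, 181, 194, 215, 229, 231, 225, 218, 217, 223, 227, 197, 130, 130, 137]
0.035 255 201 [231, 131, 97, 66, 76, 151, 234, 170, 91, 98, 96, 93, 95, 92] [199, 181, 187, 188, 173, 156, 188, 203, 213, 234, 230, 225, 221, 219, 225, 205, 169, 121, 139]
-0.035 277 198 [186, 120, 105, 59, 80, 90, 160, 215, 100, 95, 94, 95, 92, 82] [206, 202, 185, 159, 138, 146, 146, 131, 141, 160, 184, 196, 216, 219, 229, 208, 181, 172, 159]
-0.103 297 196 [231, 121, 75, 72, 91, 179, 225, 110, 86, 96, 98, 96, 87, 92] [187, 183, 179, 168, 146, 179, 222, 225, 219, 225, 224, 201, 174, 152, 137, 115, 129, 151, 154]
```

```bash
python3 -c "
from station import sign_off
print(sign_off())"
```

```text
the job is handed in; nothing more can be done
None
```

I handed the job in, and the hand-in returned no verdict. By my checks, the tin stands upright on the desk clear of the rack. The plate is down over both pins, four panels lean on the rail at about 20–22°, and the blower lever is against its stop at the on position.

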